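# Top up the nut feeder through its shuttered funnel

### The job

Top up the blue nut feeder: pull its shutter all the way out by the red knob until it clicks open, tip all eight nuts from the aluminium dipper into the funnel so that they drop into the magazine, then push the shutter fully home again to keep the grinding dust out. Stand the empty dipper upright back on the table and let go of it; leave the pliers, the chipping hammer and the spanner where they lie.

Things in the scene. Friction and masses are not known exactly. Their poses are not given: they have to be found in the camera images.
- feeder: blue bench nut feeder, fixed: square magazine 100 mm wide (inside 92 x 92 mm, z 0.02 to 0.104) on a dark base plate 150 x 170 mm, a flat shutter above it and a round funnel on top. Origin: centre of the underside, on the table; z up. The shutter pulls out along its -x axis. Its -y side, roughly facing the robot, has a sight window and a small pick-out lip
- funnel_mouth (a point): centre of the funnel's upper rim, 158 mm above the table; rim 148 mm across outside, narrowing to a round throat of 88 mm at 116 mm height; axes as the feeder's
- shutter (a joint): how far the flat steel shutter under the funnel is pulled out, in m: 0 = fully home (throat covered), 0.100 = fully out (throat open). A sprung ball catch holds it at each end: about 12 N to break it out, then 2 N to slide, then it clicks into the other end by itself over the last 7 mm
- knob_grip (a point): middle of the red mushroom knob on the shutter's rod, 107 mm above the table, moving with the shutter; knob 38 mm across, 30 mm long along the feeder's x axis, on a 12 mm rod; 131 mm from the feeder's axis when home, 231 mm when out. The funnel's rim stands 57 mm clear of it when home
- dipper: aluminium dipper: slightly flared round can, 90 mm high, 80 mm across at the foot, 94 mm at the rim, wall 2.5 mm, inner floor 4 mm up, with a straight level handle. Origin: centre of its underside; z is up when it stands; the handle points along its -x axis. About 0.16 kg empty, 0.42 kg full
- dipper_grip (a point): middle of the dipper's round black rubber handle, on the handle's axis: 85 mm from the can's axis along the dipper's -x, 62 mm above its underside. Handle 22 mm thick, rubber from 58 to 140 mm from the can's axis; axes as the dipper's
- dipper_rim (a point): centre of the dipper's mouth, 90 mm above its underside
- pliers: combination pliers with dark sleeves lying on the table, 105 x 181 x 14 mm; leave alone
- chipping_hammer: chipping hammer with a coiled wire handle lying on the table, 190 x 231 x 27 mm; leave alone
- spanner: combination spanner lying on the table, 120 x 106 x 8 mm; leave alone
- nut0: one of eight steel hexagon nuts, 26 mm across, 13 mm high, 33 g, lying in the dipper at the start; origin at the centre of one face
- nut1: one of eight steel hexagon nuts, 26 mm across, 13 mm high, 33 g, lying in the dipper at the start; origin at the centre of one face
- nut2: one of eight steel hexagon nuts, 26 mm across, 13 mm high, 33 g, lying in the dipper at the start; origin at the centre of one face
- nut3: one of eight steel hexagon nuts, 26 mm across, 13 mm high, 33 g, lying in the dipper at the start; origin at the centre of one face
- nut4: one of eight steel hexagon nuts, 26 mm across, 13 mm high, 33 g, lying in the dipper at the start; origin at the centre of one face
- nut5: one of eight steel hexagon nuts, 26 mm across, 13 mm high, 33 g, lying in the dipper at the start; origin at the centre of one face
- nut6: one of eight steel hexagon nuts, 26 mm across, 13 mm high, 33 g, lying in the dipper at the start; origin at the centre of one face
- nut7: one of eight steel hexagon nuts, 26 mm across, 13 mm high, 33 g, lying in the dipper at the start; origin at the centre of one face
Not all that is in view belongs to the job. Of the things shaped like the dipper, the aluminium one is meant.

How it is judged:
By the outcome, as a careful person would: the job done as asked, in the order asked, and still so for the second after the job is handed in, with the robot touching nothing.
It also fails if it takes over 72 s, if anything falls off the work surface, if the arm or the gripper's body presses on something with over 40 N, if the wrist force passes 120 N, or if a joint passes its speed limit or range.

### The arm

A 6-joint arm with a two-finger parallel gripper is mounted at the origin on a cart in front of the work surface, level with it; the furniture and walls round the work are solid. World frame = base frame: x ahead of the robot, y to its left, z up, the work surface at z = 0. Lengths are in mm, angles in rad, forces in N, time in s.
With the tool pointing down it reaches from about 375 to 900 mm from the base axis. Payload 3.1 kg.
Tool frame: the origin (TCP) lies at the very end of the fingers, on their centre line; the grasp point (between the pads) lies 19 mm behind it; z points along the fingers, y is the line along which they close (so a half turn about z gives the same grasp; the last joint's range is limited). The gripper opens to 85 mm and grips with 20 to 120 N. Pads are 22 mm wide; open, the fingers measure 114 mm over their backs; the gripper's body (76 mm by 85 mm) begins 54 mm behind the grasp point. The pads swing forward as they close: fully open they stand 13 mm farther back than shut.
Start: joints at [1.089, 0.527, 1.433, -0, 1.181, -0.178], TCP at [186.927, 596.368, 208.11] pointing down, gripper open.
Joint ranges: [-3.08, 3.08], [-0.75, 2.2], [0.22, 2.44], [-1.43, 4.57], [0, 2.65], [-2.85, 2.85]. Speed limits (rad/s): [2.79, 2.79, 3.14, 3.14, 3.14, 3.14].

### API

Orientations are given as a rotation vector (axis times angle).
In Python, from cell import status, viewer, finish_job, spotter gives the robot as it stands.
- The arm moves only by the tool play_rows, never from a script. Its argument "rows" is a list of rows, each a list of 4 numbers: the shift along the world's x, y, z in units of 20 cm (1.0 is 20 cm), then the turn about the world's z in units of pi/2 rad (1.0 is pi/2 rad). A call has 1 to 10 rows; each row is the pose to reach, as a shift and turn from the pose commanded when the call began; what a row does not reach only later rows make up. A row lasts 1/10 s, in which the tool goes at most 50 mm and 8.59 degrees, less where a joint would pass 70% of its speed; a pose out of reach is approached as far as the arm can. A call with a number of a shift or a turn outside -1 to 1 is refused whole. A call with a gripper value outside its range is refused whole. "fingers" is the closure, from -1 (fully open) to 1 (shut), set as the call begins (left out, the last holds). The fingers move at their own pace and stop on an object; the grip force is fixed at half the most. Time passes only in rows, so rows that repeat a pose let the fingers close. It gives the time, the measured TCP pose, the force, the opening and the grip force at its end, in the units of the state.
- status.read_state(): the state, without advancing time (a new reading comes with each control period).
- viewer.capture(name): name is "side" or "top"; returns (picture, depth): 384x512x3 uint8, red, green, blue; 384x512 float32, mm along the optical axis (not along the pixel's ray), 0 where there is no reading.
- viewer.get_calibration(name): a dict with "intrinsics" (3x3 intrinsics, pixels), "R" (3x3) and "t" (3): a world point X has camera coordinates R X + t. Camera axes: x right, y down, z forward; pixel columns grow to the right and rows downward; lengths in mm; the calibration is good to about 2 mm. A picture is of the moment at which its call begins. get_calibration takes no time and is no camera call.
- finish_job(): hands the job in; it is judged then, once.
Trained networks look in the newest picture that a camera, given by its name, has taken for a name from the list of things; names that differ only in an ending like _2 or _b are one class to them, and where a whole thing is asked for, a point or a joint stands for the part that bears it (a point fixed in the world has none). Each returns a list of dicts, best first, with "conf" (0 to 1); they miss things now and then, are a little off and sometimes report something else, mostly with a low value. They report only what shows in the picture. A call takes as long as a camera call. They do not tell look-alikes from the thing itself.
- spotter.outline_of(camera, label): "region" (384x512 bool, what is visible of it) and "pixel" ([column, row] in pixels, amid what is visible of it).
- spotter.pinpoint(camera, label): "pixel" ([column, row] in pixels: a listed point, or the origin of a listed thing).
The state is a dict: "clock": time; "q": joint angles; "joint_velocities": joint speeds; "joint_efforts": joint torques, N m; "tcp_pos": TCP position; "tool_rot": TCP orientation; "contact_force": force on the tool from outside, world axes, zero at the start; "moment": the same for the moment, N m; "width": opening from 0.0 (shut) to 1.0 (fully open); "grip_force": force on a finger pad.
Only numpy, scipy, OpenCV 4.12 (cv2) and the standard library are available. Lean on these libraries where they do the work, as an engineer would, in place of code of your own. Each camera call takes 0.05 s, during which the arm holds its last target. There are 200 camera calls.

## Working session

There is one attempt and no reset: what is moved stays moved. The work goes in short steps, Python scripts to look and compute and a tool call to move; the robot and the scene stay as the last step left them, time stands still between calls to the robot, and variables do not carry over. Pictures are saved under pics/ and viewed, at most 10 in all, crops included, and the job is handed in when it is done.

Besides the shell and the picture viewer there is one more tool, called after ">>>" as name(argument=value, ...) on one line, values as JSON. play_rows: Moves the arm, as the interface text tells. Its arguments: {"type":"object","properties":{"rows":{"type":"array","items":{"type":"array","items":{"type":"number"}}},"fingers":{"type":"number"}},"required":["rows"]}

```bash
mkdir -p pics; ls; cat > h.py <<'E'
import numpy as np, cv2
from cell import status, viewer, finish_job, spotter
def cap(n):
    im,d=viewer.capture(n); return im,d
def ray(n,px):
    c=viewer.get_calibration(n);K=np.array(c["intrinsics"]);R=np.array(c["R"]);t=np.array(c["t"])
    return K,R,t
def at_depth(n,px,z):
    K,R,t=ray(n,px); v=np.linalg.inv(K)@[px[0],px[1],1]; return R.T@(v*z-t)
def at_height(n,px,h):
    K,R,t=ray(n,px); v=R.T@np.linalg.inv(K)@[px[0],px[1],1]; o=-R.T@t
    return o+v*(h-o[2])/v[2]
def cloud(n,d,m):
    K,R,t=ray(n,0); v,u=np.nonzero(m&(d>0)); z=d[v,u]
    P=np.linalg.inv(K)@np.stack([u*z,v*z,z]); return (R.T@(P-t[:,None])).T
def save(name,im): cv2.imwrite("pics/"+name,im[:,:,::-1])
E
python3 - <<'E'
from h import *
H={"funnel_mouth":158,"knob_grip":107,"dipper_grip":62,"dipper_rim":90,"dipper":0,"feeder":0}
for n in("top","side"):
    im,d=cap(n); save(n+"0.png",im)
    print(n,"cam at",np.round(-np.array(viewer.get_calibration(n)["R"]).T@viewer.get_calibration(n)["t"]))
    for k,h in H.items():
        for r in spotter.pinpoint(n,k): print(k,round(r["conf"],2),np.round(r["pixel"]),np.round(at_height(n,r["pixel"],h)))
print(status.read_state())
E
```

```text
pics
top cam at [ 371.   44. 1124.]
funnel_mouth 0.31 [368. 216.] [ 492. -256.  158.]
knob_grip 0.72 [171. 203.] [583. 249. 107.]
dipper_grip 0.95 [236. 302.] [308.  98.  62.]
dipper_grip 0.58 [382. 238.] [ 440. -313.   62.]
dipper_grip 0.55 [310. 268.] [ 379. -108.   62.]
dipper_rim 0.95 [327. 241.] [ 443. -157.   90.]
dipper_rim 0.85 [377. 202.] [ 535. -305.   90.]
dipper_rim 0.56 [229. 267.] [400. 109.  90.]
dipper 0.87 [232. 270.] [392. 106.   0.]
dipper 0.73 [366. 210.] [ 528. -301.    0.]
dipper 0.71 [320. 242.] [ 449. -154.    0.]
feeder 0.73 [225. 199.] [601. 111.   0.]
side cam at [1292. -370. 1166.]
funnel_mouth 0.58 [286. 174.] [604. 122. 158.]
knob_grip 0.67 [319. 166.] [593. 242. 107.]
dipper_grip 0.81 [228. 139.] [325.  92.  62.]
dipper_grip 0.66 [113. 229.] [ 455. -335.   62.]
dipper_grip 0.55 [181. 175.] [381. -96.  62.]
dipper_rim 0.74 [129. 238.] [ 526. -311.   90.]
dipper_rim 0.71 [170. 195.] [ 452. -162.   90.]
dipper_rim 0.59 [243. 146.] [398. 102.  90.]
dipper 0.89 [174. 213.] [ 449. -161.    0.]
dipper 0.77 [137. 259.] [ 537. -313.    0.]
dipper 0.69 [244. 165.] [396. 107.   0.]
feeder 0.87 [284. 210.] [609. 117.   0.]
{'clock': 0.7, 'q': array([ 1.08848960e+00,  5.27468040e-01,  1.43267678e+00,  5.51304562e-06,
        1.18138819e+00, -1.78473933e-01]), 'joint_velocities': array([-5.34572166e-05,  6.26866096e-04,  2.11896397e-03,  1.33205400e-03,
        1.00307732e-03, -2.15841498e-03]), 'joint_efforts': array([-8.65093825e-04, -4.42162621e+01, -1.78386497e+01, -2.69906695e-04,
        5.66885137e-04,  1.06733975e-05]), 'tcp_pos': array([186.94033796, 596.38395814, 208.13746449]), 'tool_rot': array([4.75426858e-01, 3.10539570e+00, 9.12253853e-05]), 'contact_force': array([ 0.30153167,  0.3426349 , -0.51070413]), 'moment': array([ 0.0443208 , -0.01392704,  0.00690669]), 'grip_force': 0.0, 'width': 1.003501990082242}
```

View pics/top0.png

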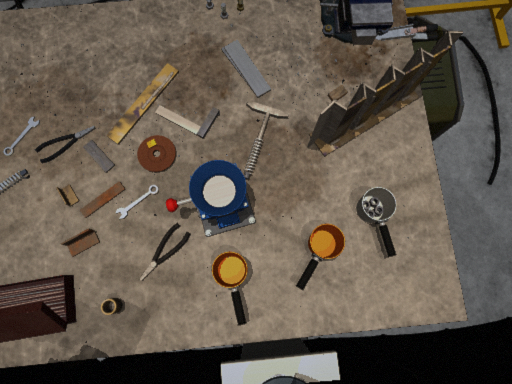

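View pics/side0.png

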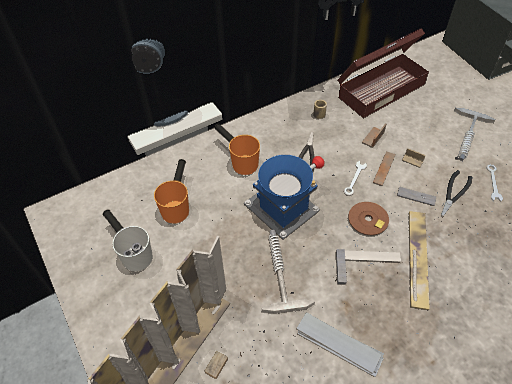

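```bash
cat >> h.py <<'E'
from scipy.optimize import least_squares
def circ(P):
    x=P[:,0];y=P[:,1]
    r=least_squares(lambda p:np.hypot(x-p[0],y-p[1])-p[2],[x.mean(),y.mean(),60],loss="soft_l1").x
    return np.round(r,1)
def full(n):
    im,d=cap(n); P=np.full(d.shape+(3,),np.nan); m=d>0; P[m]=cloud(n,d,m); return im,P
E
python3 - <<'E'
from h import *
for n in("top","side"):
    im,P=full(n)
    def sel(c,r,z0,z1):
        with np.errstate(invalid="ignore"): return (np.hypot(P[...,0]-c[0],P[...,1]-c[1])<r)&(P[...,2]>z0)&(P[...,2]<z1)
    m=sel((605,117),95,151,170); Q=P[m]; print(n,"funnel",len(Q),circ(Q),np.percentile(Q[:,2],[5,50,95]).round())
    m=sel((588,246),40,85,140)&(im[...,0]>120)&(im[...,1]<80); Q=P[m]; print("knob",len(Q),Q.min(0).round(),Q.max(0).round(),np.median(Q,0).round())
    m=sel((530,-306),60,83,98); Q=P[m]; print("rim",len(Q),circ(Q),np.percentile(Q[:,2],[5,50,95]).round())
    m=sel((435,-325),65,55,85)&(im.max(2)<70); Q=P[m]; c=Q.mean(0); u,s,v=np.linalg.svd(Q[:,:2]-c[:2]); print("handle",len(Q),c.round(),v[0],Q.min(0).round(),Q.max(0).round())
    m=sel((530,-306),38,5,60); print("inside z",np.percentile(P[m][:,2],[5,50,95]).round())
E
```

```text
top funnel 513 [601.4 118.3  69.7] [151. 155. 160.]
knob 99 [561. 232. 114.] [592. 259. 128.] [576. 247. 121.]
rim 151 [ 531.2 -309.7   45.3] [84. 89. 93.]
handle 274 [ 435. -322.   70.] [-0.98228147 -0.1874116 ] [ 389. -340.   55.] [ 498. -292.   80.]
inside z [ 6. 27. 33.]
side funnel 317 [605.  116.5  70.5] [151. 155. 159.]
knob 89 [563. 230. 106.] [598. 258. 126.] [587. 242. 118.]
rim 176 [ 534.1 -311.7   45.3] [84. 88. 91.]
handle 182 [ 432. -328.   69.] [0.99055547 0.13711255] [ 391. -343.   61.] [ 473. -313.   77.]
inside z [12. 28. 56.]
```

>>> play_rows(rows=[[0.98,-0.88,0.1,-0.34],[0.98,-0.88,0.1,-0.34],[0.98,-0.88,0.1,-0.34],[0.98,-0.88,0.1,-0.34],[0.98,-0.88,0.1,-0.34],[0.98,-0.88,0.1,-0.34],[0.98,-0.88,0.1,-0.34]], fingers=-1)

```text
clock: 1.5
tcp_pos: [384.8, 419.2, 228.4]
tool_rot: [1.284, 2.867, 0.001]
contact_force: [0.3, 0.0, 0.1]
width: 1.002
grip_force: 0.0
```

>>> play_rows(rows=[[0.98,-0.88,-0.1,-0.34],[0.98,-0.88,-0.1,-0.34],[0.98,-0.88,-0.1,-0.34],[0.98,-0.88,-0.1,-0.34],[0.98,-0.88,-0.1,-0.34],[0.98,-0.88,-0.1,-0.34],[0.98,-0.88,-0.1,-0.34]])

```text
clock: 2.2
tcp_pos: [579.4, 244.4, 207.3]
tool_rot: [-1.991, -2.429, 0.0]
contact_force: [-0.4, 1.3, 1.1]
width: 1.003
grip_force: 0.0
```

```bash
python3 - <<'E'
from h import *
s=status.read_state(); print(s["tcp_pos"],s["tool_rot"],s["q"],s["clock"])
K=[]
for n in("top","side"):
    im,P=full(n)
    m=(im[...,0]>120)&(im[...,1]<60)&(im[...,2]<60)&(np.hypot(P[...,0]-580,P[...,1]-245)<60)
    v,u=np.nonzero(m); print(n,m.sum(), u.mean() if len(u) else 0,v.mean() if len(v) else 0, at_height(n,(u.mean(),v.mean()),112) if len(u) else 0)
    with np.errstate(invalid="ignore"):
      b=(np.hypot(P[...,0]-603,P[...,1]-117)<130)&(P[...,2]>10)&(P[...,2]<30)&(im.max(2)<120)
    Q=P[b][:,:2].astype(np.float32); print(len(Q),cv2.minAreaRect(Q))
E
```

```text
[579.42573695 244.38341816 207.34756972] [-1.99116914e+00 -2.42861096e+00  4.89981559e-04] [2.21353777e-01 5.33948465e-01 1.42263306e+00 6.99790067e-04
 1.18591322e+00 2.37860016e-02] 2.2
top 5 168.2 200.2 [588.94257683 254.06943003 112.        ]
336 ((576.6171264648438, 77.85830688476562), (105.60623168945312, 236.5161590576172), 47.4249267578125)
side 79 318.36708860759495 161.49367088607596 [582.63951845 246.07235199 112.        ]
277 ((604.5597534179688, 95.86660766601562), (157.0391845703125, 162.5188751220703), 9.588215827941895)
```

>>> play_rows(rows=[[0.007,0.01,-0.2,-0.015],[0.007,0.01,-0.4,-0.015],[0.007,0.01,-0.55,-0.015],[0.007,0.01,-0.615,-0.015],[0.007,0.01,-0.615,-0.015]])

```text
clock: 2.8
tcp_pos: [577.5, 247.8, 83.5]
tool_rot: [-2.013, -2.408, 0.005]
contact_force: [1.2, -0.8, 0.1]
width: 0.997
grip_force: 0.0
```

>>> play_rows(rows=[[0,0,0,0],[0,0,0,0],[0,0,0,0],[0,0,0,0],[0,0,0,0],[0,0,0,0]], fingers=1)

```text
clock: 3.4
tcp_pos: [578.2, 246.2, 87.2]
tool_rot: [-2.017, -2.405, 0.004]
contact_force: [-5.8, -1.0, 9.2]
width: 0.365
grip_force: 58.3
```

>>> play_rows(rows=[[-0.009,0.05,0,0],[-0.022,0.125,0,0],[-0.036,0.2,0,0],[-0.05,0.285,0,0],[-0.064,0.365,0,0],[-0.077,0.435,0,0],[-0.087,0.495,0,0],[-0.09,0.51,0,0],[-0.09,0.51,0,0],[-0.09,0.51,0,0]])

```text
clock: 4.4
tcp_pos: [559.4, 344.4, 87.2]
tool_rot: [-2.017, -2.408, 0.016]
contact_force: [-5.9, -9.2, 11.6]
width: 0.361
grip_force: 58.8
```

>>> play_rows(rows=[[-0.003,0.018,0,0],[-0.003,0.018,0,0],[-0.003,0.018,0,0]])

```text
clock: 4.7
tcp_pos: [559.3, 344.4, 87.2]
tool_rot: [2.014, 2.407, -0.023]
contact_force: [-4.7, -18.6, 14.8]
width: 0.36
grip_force: 59.1
```

>>> play_rows(rows=[[0,-0.018,0,0],[0,-0.018,0,0],[0,-0.018,0,0],[0,-0.018,0.1,0],[0,-0.018,0.3,0],[0,-0.018,0.5,0],[0,-0.018,0.7,0]], fingers=-1)

```text
clock: 5.4
tcp_pos: [561.6, 349.1, 226.4]
tool_rot: [-2.017, -2.408, -0.001]
contact_force: [0.8, -0.6, -0.2]
width: 1.003
grip_force: 0.0
```

>>> play_rows(rows=[[-0.14,-0.84,0,-0.253],[-0.14,-0.84,0,-0.253],[-0.14,-0.84,0,-0.253],[-0.14,-0.84,0,-0.253]])

```text
clock: 5.8
tcp_pos: [532.8, 177.6, 225.3]
tool_rot: [2.457, 1.957, -0.001]
contact_force: [0.7, 1.1, 0.4]
width: 1.0
grip_force: 0.0
```

>>> play_rows(rows=[[-0.14,-0.84,0,-0.253],[-0.14,-0.84,0,-0.253],[-0.14,-0.84,0,-0.253],[-0.14,-0.84,0,-0.253]])

```text
clock: 6.2
tcp_pos: [505.6, 9.3, 225.4]
tool_rot: [2.795, 1.432, 0.0]
contact_force: [0.4, 1.7, 0.3]
width: 1.002
grip_force: 0.0
```

>>> play_rows(rows=[[-0.14,-0.84,0,-0.253],[-0.14,-0.84,0,-0.253],[-0.14,-0.84,0,-0.253],[-0.14,-0.84,0,-0.253]])

```text
clock: 6.6
tcp_pos: [478.2, -159.6, 225.5]
tool_rot: [3.021, 0.851, 0.002]
contact_force: [-0.4, 0.5, -0.4]
width: 0.999
grip_force: 0.0
```

>>> play_rows(rows=[[-0.14,-0.84,0,-0.253],[-0.14,-0.84,0,-0.253],[-0.14,-0.84,0,-0.253],[-0.14,-0.84,0,-0.253],[-0.14,-0.84,0,-0.253]])

```text
clock: 7.1
tcp_pos: [450.1, -327.3, 225.2]
tool_rot: [3.13, 0.239, 0.002]
contact_force: [-0.0, 1.0, 0.3]
width: 0.996
grip_force: 0.0
```

```bash
python3 - <<'E'
from h import *
s=status.read_state(); print(s["tcp_pos"],s["tool_rot"],s["q"],s["clock"])
im,P=full("side"); save("s1.png",im)
for k in("dipper_grip","dipper_rim"):
  for r in spotter.pinpoint("side",k): print(k,r["conf"],at_height("side",r["pixel"],62 if "grip" in k else 90).round())
E
```

```text
[ 450.05996639 -327.32365529  225.17447841] [3.13017878e+00 2.39426706e-01 2.32499707e-03] [-8.29476121e-01  4.13795131e-01  1.58862016e+00 -2.58812441e-04
  1.13647746e+00  5.88746525e-01] 7.1
dipper_grip 0.88 [392. -99.  62.]
dipper_grip 0.62 [323. 114.  62.]
dipper_grip 0.57 [ 455. -340.   62.]
dipper_rim 0.9 [400. 104.  90.]
dipper_rim 0.67 [ 535. -312.   90.]
dipper_rim 0.59 [ 468. -338.   90.]
dipper_rim 0.55 [ 453. -157.   90.]
```

View pics/s1.png

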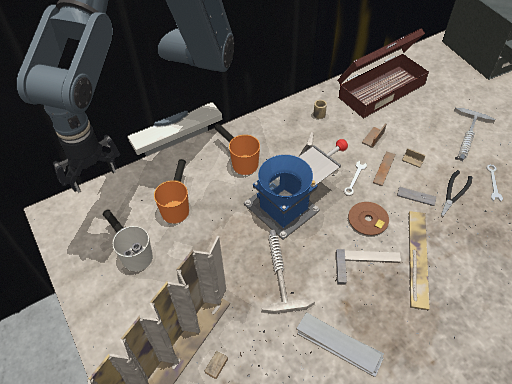

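>>> play_rows(rows=[[0.007,0.01,-0.25,0],[0.007,0.01,-0.5,0],[0.007,0.01,-0.7,0],[0.007,0.01,-0.85,0],[0.007,0.01,-0.92,0],[0.007,0.01,-0.92,0]])

```text
clock: 7.85
tcp_pos: [450.7, -319.4, 39.7]
tool_rot: [-3.128, -0.248, 0.004]
contact_force: [0.5, 1.3, 0.2]
width: 1.003
grip_force: 0.0
```

>>> play_rows(rows=[[0,0,0,0],[0,0,0,0],[0,0,0,0],[0,0,0,0],[0,0,0,0],[0,0,0,0],[0,0,0,0]], fingers=1)

```text
clock: 8.55
tcp_pos: [451.2, -322.4, 42.2]
tool_rot: [3.131, 0.245, 0.001]
contact_force: [-1.5, -0.8, 4.8]
width: 0.194
grip_force: 56.2
```

>>> play_rows(rows=[[0,0,0.01,0],[0,0,0.02,0],[0,0,0.03,0],[0,0,0.04,0],[0,0,0.04,0]])

```text
clock: 9.05
tcp_pos: [450.7, -321.2, 49.0]
tool_rot: [-3.131, -0.246, 0.001]
contact_force: [1.0, -0.8, -2.1]
width: 0.19
grip_force: 55.7
```

```bash
cat >> h.py <<'E'
def dip(c,r=75,n="side"):
    im,P=full(n)
    with np.errstate(invalid="ignore"): m=(np.hypot(P[...,0]-c[0],P[...,1]-c[1])<r)&(P[...,2]>15)
    Q=P[m]; return im,Q
E
python3 - <<'E'
from h import *
s=status.read_state(); print(s["tcp_pos"],s["tool_rot"],s["contact_force"],s["moment"])
for n in("side","top"):
    im,P=full(n)
    with np.errstate(invalid="ignore"): m=(np.hypot(P[...,0]-532,P[...,1]+311)<52)&(P[...,2]>78)&(P[...,2]<110)
    Q=P[m]; A=np.c_[Q[:,0]-532,Q[:,1]+311,np.ones(len(Q))]; r=least_squares(lambda p:A@p-Q[:,2],[0,0,90],loss="soft_l1",f_scale=3).x; print(n,len(Q),r,circ(Q))
E
```

```text
[ 450.71026652 -321.22103723   49.02266673] [-3.13107320e+00 -2.45962902e-01  1.42396395e-03] [ 0.96691724 -0.77169815 -2.09140761] [-0.07424939  0.175989   -0.01815272]
side 278 [-1.84708548e-02 -9.32860441e-03  8.73326138e+01] [ 534.6 -310.1   45.2]
top 22 [ 0.24711037  0.23942458 73.8792532 ] [ 532.  -306.8   43.6]
```

>>> play_rows(rows=[[0,0,0.02,0],[0,0,0.04,0],[0,0,0.06,0],[0,0,0.08,0],[0,0,0.08,0],[0,0,0.08,0]])

```text
clock: 9.75
tcp_pos: [451.1, -321.7, 65.3]
tool_rot: [3.132, 0.246, 0.0]
contact_force: [-1.0, -0.2, -5.0]
width: 0.193
grip_force: 56.0
```

```bash
python3 - <<'E'
from h import *
s=status.read_state(); print(s["tcp_pos"],s["tool_rot"],s["contact_force"],s["moment"])
im,P=full("side")
save("s2.png",cv2.resize(im[180:300,60:220],None,fx=4,fy=4,interpolation=cv2.INTER_NEAREST))
with np.errstate(invalid="ignore"): m=(np.hypot(P[...,0]-532,P[...,1]+311)<52)&(P[...,2]>70)&(P[...,2]<120)
Q=P[m]; A=np.c_[Q[:,0]-532,Q[:,1]+311,np.ones(len(Q))]; r=least_squares(lambda p:A@p-Q[:,2],[0,0,90],loss="soft_l1",f_scale=3).x; print(len(Q),r,circ(Q))
E
```

```text
[ 451.14830439 -321.67074962   65.29831947] [3.13174253e+00 2.45567835e-01 2.26483394e-04] [-0.98002268 -0.22454389 -4.98591933] [-0.02085024  0.28221176 -0.0225204 ]
558 [-3.33466426e-02 -5.62268694e-03  9.06759528e+01] [ 534.4 -310.6   44.4]
```

View pics/s2.png

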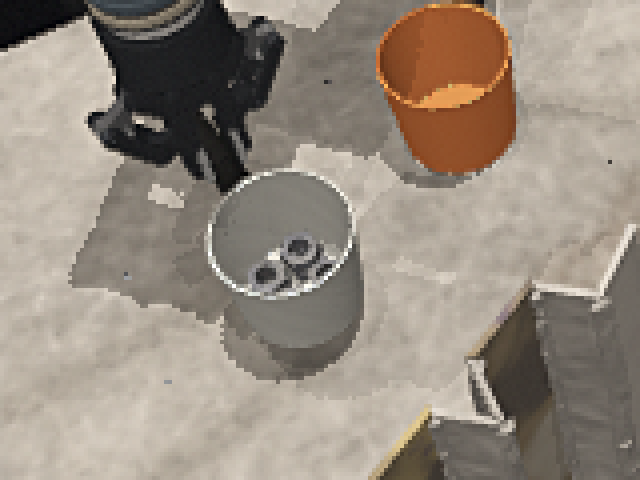

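>>> play_rows(rows=[[0,0,0.04,0.01],[0,0,0.11,0.04],[0,0,0.19,0.1],[0,0,0.27,0.17],[0,0,0.35,0.24],[0,0,0.44,0.31],[0,0,0.52,0.38],[0,0,0.6,0.45],[0,0,0.66,0.5],[0,0,0.68,0.53]])

```text
clock: 10.8
tcp_pos: [451.7, -322.3, 203.1]
tool_rot: [2.76, 1.494, 0.001]
contact_force: [-0.6, 0.7, -3.2]
width: 0.192
grip_force: 56.2
```

>>> play_rows(rows=[[0,0.04,0,0.05],[0,0.13,0,0.1],[0,0.25,0,0.16],[0.02,0.38,0,0.22],[0.08,0.51,0,0.27],[0.16,0.64,0,0.31],[0.24,0.76,0,0.34],[0.32,0.85,0,0.36],[0.37,0.9,0,0.37],[0.38,0.92,0,0.37]])

```text
clock: 11.8
tcp_pos: [528.2, -137.0, 201.4]
tool_rot: [2.219, 2.222, 0.001]
contact_force: [-0.1, -0.7, -3.5]
width: 0.191
grip_force: 56.3
```

>>> play_rows(rows=[[0.04,0.01,0,0],[0.11,0.05,0,0],[0.2,0.1,0,0],[0.29,0.15,0,0],[0.35,0.18,0,0],[0.38,0.19,0,0],[0.38,0.19,0,0]])

```text
clock: 12.5
tcp_pos: [603.8, -99.7, 200.9]
tool_rot: [2.222, 2.221, -0.0]
contact_force: [-0.7, -0.1, -3.9]
width: 0.186
grip_force: 56.3
```

```bash
python3 - <<'E'
from h import *
s=status.read_state(); print(s["tcp_pos"],s["tool_rot"],s["contact_force"],s["moment"])
im,P=full("side"); save("s3.png",cv2.resize(im[90:250,150:360],None,fx=3.5,fy=3.5))
c=s["tcp_pos"]
for k in("dipper_rim","dipper_grip","dipper"):
  for r in spotter.pinpoint("side",k): 
    if 0: pass
    print(k,round(r["conf"],2),np.round(r["pixel"]),at_height("side",r["pixel"],c[2]+{"dipper_rim":48,"dipper_grip":21,"dipper":-42}[k]).round())
with np.errstate(invalid="ignore"): m=(np.hypot(P[...,0]-c[0],P[...,1]-c[1]-84)<55)&(P[...,2]>c[2]+30)&(P[...,2]<c[2]+62)
Q=P[m]; A=np.c_[Q[:,0]-c[0],Q[:,1]-c[1]-84,np.ones(len(Q))]; r=least_squares(lambda p:A@p-Q[:,2],[0,0,230],loss="soft_l1",f_scale=3).x; print(len(Q),r,circ(Q))
E
```

```text
[603.76822393 -99.74812716 200.85463421] [ 2.22156196e+00  2.22103528e+00 -3.39061852e-04] [-0.66501325 -0.0567195  -3.89712452] [-0.32761188  0.01112326 -0.01513317]
dipper_rim 0.77 [170. 192.] [ 570. -188.  249.]
dipper_grip 0.8 [179. 178.] [ 518. -145.  222.]
dipper_grip 0.69 [232. 137.] [465.  36. 222.]
dipper_grip 0.67 [209. 193.] [ 599. -104.  222.]
dipper 0.92 [176. 214.] [ 567. -188.  159.]
dipper 0.85 [244. 166.] [521.  40. 159.]
dipper 0.79 [236. 198.] [606. -34. 159.]
244 [ 3.32428718e-03 -5.77182553e-02  2.36524481e+02] [607.5 -18.3  45.3]
```

View pics/s3.png

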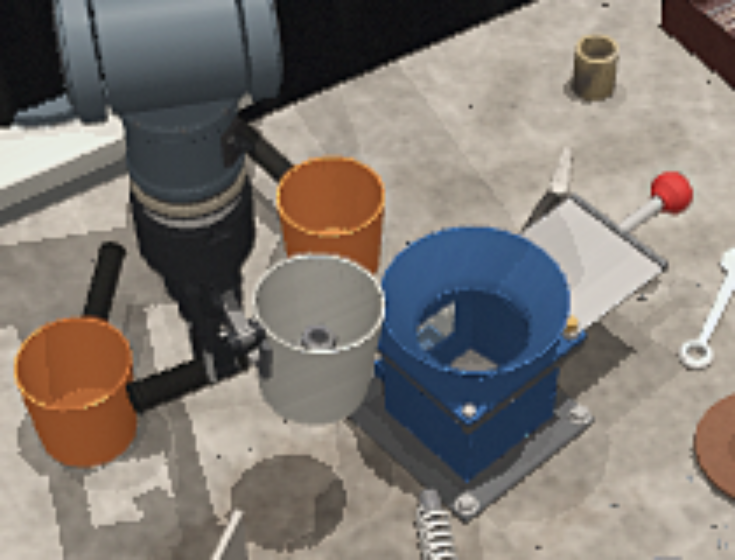

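>>> play_rows(rows=[[-0.01,0.05,-0.02,0],[-0.01,0.1,-0.03,0],[-0.01,0.131,-0.03,0],[-0.01,0.165,0.03,0],[-0.01,0.207,0.093,0],[-0.01,0.245,0.13,0],[-0.01,0.29,0.175,0],[-0.01,0.33,0.21,0],[-0.01,0.33,0.21,0]])

```text
clock: 13.6
tcp_pos: [601.9, -32.3, 244.9]
tool_rot: [2.219, 2.221, 0.003]
contact_force: [-0.1, 0.8, 0.5]
width: -0.0
grip_force: 0.0
```

```bash
python3 - <<'E'
from h import *
s=status.read_state(); print(s["tcp_pos"],s["tool_rot"],s["contact_force"],s["moment"])
im,P=full("side"); save("s4.png",cv2.resize(im[90:250,150:360],None,fx=3.5,fy=3.5))
E
```

```text
[601.86037727 -32.31538463 244.87478055] [2.21888634 2.22092067 0.00309524] [-0.08731083  0.83386827  0.508556  ] [ 0.00364591 -0.00149908 -0.03333601]
```

View pics/s4.png

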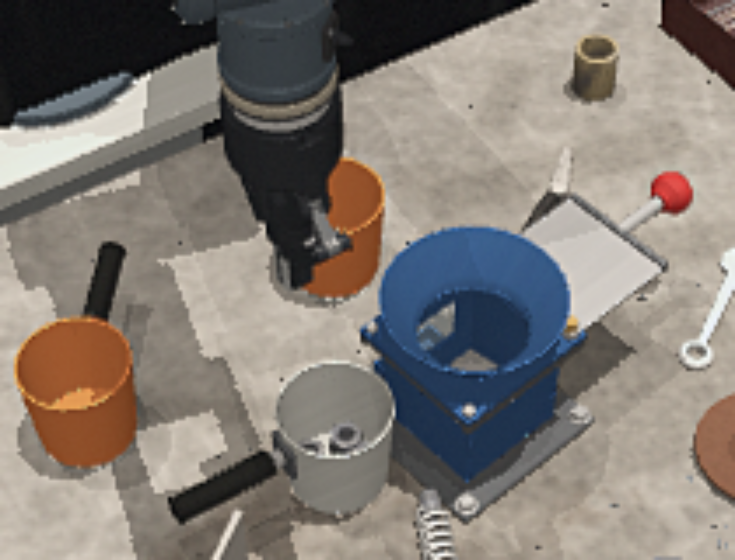

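```bash
python3 - <<'E'
from h import *
for n in("side","top"):
    im,P=full(n)
    if n=="top": save("t5.png",cv2.resize(im[120:280,160:330],None,fx=4,fy=4))
    with np.errstate(invalid="ignore"): m=(np.hypot(P[...,0]-620,P[...,1]+15)<110)&(P[...,2]>82)&(P[...,2]<98)&(P[...,1]<38)
    sat=im.max(2).astype(int)-im.min(2); m&=sat<40
    Q=P[m]; print(n,len(Q),circ(Q),np.median(Q[:,2]))
    with np.errstate(invalid="ignore"): m=(np.hypot(P[...,0]-620,P[...,1]+50)<150)&(P[...,2]>50)&(P[...,2]<85)&(im.max(2)<70)&(P[...,1]<-40)
    Q=P[m]; 
    if len(Q)>5:
        c=np.median(Q,0); u,s,v=np.linalg.svd(Q[:,:2]-Q[:,:2].mean(0)); print("handle",len(Q),c.round(),v[0])
    for r in spotter.pinpoint(n,"dipper_grip"): print(round(r["conf"],2),at_height(n,r["pixel"],62).round())
    for r in spotter.pinpoint(n,"dipper_rim"): print(" rim",round(r["conf"],2),at_height(n,r["pixel"],90).round())
E
```

```text
side 157 [595.3  -4.   45.3] 86.97631765616867
handle 269 [ 601. -102.   69.] [ 0.00758745 -0.99997121]
0.78 [ 376. -102.   62.]
0.63 [591. -93.  62.]
 rim 0.78 [387. 106.  90.]
 rim 0.71 [584.   1.  90.]
 rim 0.64 [ 438. -158.   90.]h.py:20: RuntimeWarning: Mean of empty slice.
  r=least_squares(lambda p:np.hypot(x-p[0],y-p[1])-p[2],[x.mean(),y.mean(),60],loss="soft_l1").x
  ret = ret.dtype.type(ret / rcount)
Traceback (most recent call last):
  File "h.py", line 20, in circ
    r=least_squares(lambda p:np.hypot(x-p[0],y-p[1])-p[2],[x.mean(),y.mean(),60],loss="soft_l1").x
      ~~~~~~~~~~~~~^^^^^^^^^^^^^^^^^^^^^^^^^^^^^^^^^^^^^^^^^^^^^^^^^^^^^^^^^^^^^^^^^^^^^^^^^^^^^
ValueError: Initial guess is outside of provided bounds
```

View pics/t5.png

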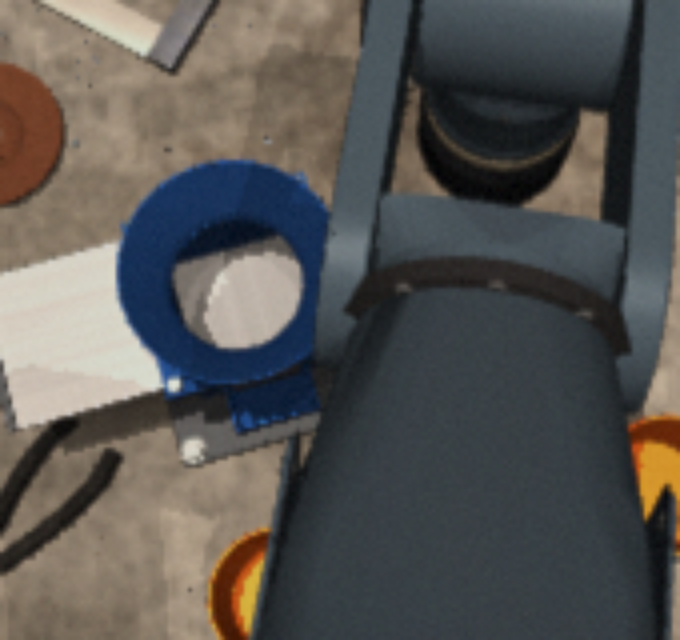

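>>> play_rows(rows=[[-0.03,-0.285,0,0],[-0.03,-0.285,-0.1,0],[-0.03,-0.285,-0.3,0],[-0.03,-0.285,-0.5,0],[-0.03,-0.285,-0.6,0],[-0.03,-0.285,-0.6,0]], fingers=-1)

```text
clock: 14.45
tcp_pos: [592.1, -90.2, 119.2]
tool_rot: [-2.218, -2.214, 0.006]
contact_force: [0.0, 0.1, 0.3]
width: 0.989
grip_force: 0.0
```

>>> play_rows(rows=[[0,0,-0.2,0],[0,0,-0.36,0],[0,0,-0.44,0],[0,0,-0.44,0]])

```text
clock: 14.85
tcp_pos: [594.2, -90.6, 33.7]
tool_rot: [-2.22, -2.218, 0.002]
contact_force: [0.3, -0.9, -0.2]
width: 1.001
grip_force: 0.0
```

>>> play_rows(rows=[[0,0,0,0],[0,0,0,0],[0,0,0,0],[0,0,0,0],[0,0,0,0]], fingers=0.6)

```text
clock: 15.35
tcp_pos: [595.4, -91.1, 36.2]
tool_rot: [2.22, 2.221, -0.0]
contact_force: [-1.1, -1.5, 4.5]
width: 0.228
grip_force: 58.4
```

>>> play_rows(rows=[[0,0,0,0],[0,0,0,0]], fingers=0.7)

```text
clock: 15.55
tcp_pos: [595.4, -91.2, 36.0]
tool_rot: [2.221, 2.221, -0.0]
contact_force: [-2.4, -1.5, 5.2]
width: 0.226
grip_force: 58.4
```

>>> play_rows(rows=[[0,0,0,0],[0,0,0,0]], fingers=0.8)

```text
clock: 15.75
tcp_pos: [595.4, -91.2, 36.0]
tool_rot: [2.221, 2.221, -0.0]
contact_force: [-1.6, -1.1, 5.9]
width: 0.229
grip_force: 58.4
```

>>> play_rows(rows=[[0,0,0,0],[0,0,-0.03,0],[0,0,-0.03,0]], fingers=0.2)

```text
clock: 16.05
tcp_pos: [594.4, -90.3, 28.0]
tool_rot: [-2.221, -2.219, 0.001]
contact_force: [0.1, -0.9, 0.3]
width: 0.397
grip_force: 0.0
```

>>> play_rows(rows=[[0,0,0,0],[0,0,0,0],[0,0,0,0]], fingers=0.45)

```text
clock: 16.35
tcp_pos: [595.1, -90.6, 29.0]
tool_rot: [-2.222, -2.221, 0.0]
contact_force: [0.6, 0.1, -0.2]
width: 0.272
grip_force: 0.0
```

>>> play_rows(rows=[[0,0,0,0],[0,0,0,0]], fingers=0.49)

```text
clock: 16.55
tcp_pos: [595.1, -90.6, 29.1]
tool_rot: [2.222, 2.221, -0.0]
contact_force: [-0.6, -0.2, -0.0]
width: 0.256
grip_force: 4.7
```

>>> play_rows(rows=[[0,0,0,0],[0,0,0,0]], fingers=0.53)

```text
clock: 16.75
tcp_pos: [595.0, -90.6, 29.2]
tool_rot: [-2.222, -2.221, 0.0]
contact_force: [-1.1, -0.1, 1.1]
width: 0.24
grip_force: 31.9
```

>>> play_rows(rows=[[0,0,0,0],[0,0,0,0]], fingers=1)

```text
clock: 16.95
tcp_pos: [595.0, -90.7, 29.3]
tool_rot: [-2.222, -2.221, 0.0]
contact_force: [-0.8, -0.2, 1.9]
width: 0.237
grip_force: 58.5
```

>>> play_rows(rows=[[0,0,0.03,0],[0,-0.03,0.08,0],[0.01,-0.08,0.14,0],[0.02,-0.1,0.22,0],[0.03,-0.1,0.32,0],[0.04,-0.1,0.44,0],[0.04,-0.1,0.56,0],[0.04,-0.1,0.68,0],[0.04,-0.1,0.8,0],[0.04,-0.1,0.9,0]])

```text
clock: 17.95
tcp_pos: [603.5, -111.8, 211.6]
tool_rot: [2.221, 2.218, 0.001]
contact_force: [1.0, -0.7, -4.1]
width: 0.231
grip_force: 58.8
```

>>> play_rows(rows=[[0,0.03,0.1,0],[0,0.1,0.22,0],[0,0.2,0.32,0],[0,0.31,0.34,0],[0,0.42,0.34,0],[0,0.53,0.34,0],[0,0.64,0.34,0],[0,0.74,0.34,0],[0,0.8,0.34,0],[0,0.82,0.34,0]])

```text
clock: 18.95
tcp_pos: [602.9, 53.9, 277.6]
tool_rot: [2.221, 2.222, -0.0]
contact_force: [-0.4, -1.1, -3.7]
width: 0.231
grip_force: 58.8
```

```bash
python3 - <<'E'
from h import *
s=status.read_state(); print(s["tcp_pos"],s["tool_rot"],s["contact_force"],s["moment"])
im,P=full("side"); save("s6.png",cv2.resize(im[40:250,150:390],None,fx=2.8,fy=2.8))
c=s["tcp_pos"]
with np.errstate(invalid="ignore"): m=(np.hypot(P[...,0]-c[0],P[...,1]-c[1]-86)<55)&(P[...,2]>c[2]+20)&(P[...,2]<c[2]+75)
Q=P[m]; A=np.c_[Q[:,0]-c[0],Q[:,1]-c[1]-86,np.ones(len(Q))]; r=least_squares(lambda p:A@p-Q[:,2],[0,0,330],loss="soft_l1",f_scale=3).x; print(len(Q),r,circ(Q))
E
```

```text
[602.92726825  53.90797174 277.59421072] [ 2.22079523e+00  2.22158957e+00 -9.16423675e-06] [-0.42020034 -1.06295653 -3.6853608 ] [-0.36287626  0.05854638 -0.08296619]
809 [8.72399760e-03 1.40370497e-02 3.18191070e+02] [604.1 140.8  44.3]
```

View pics/s6.png

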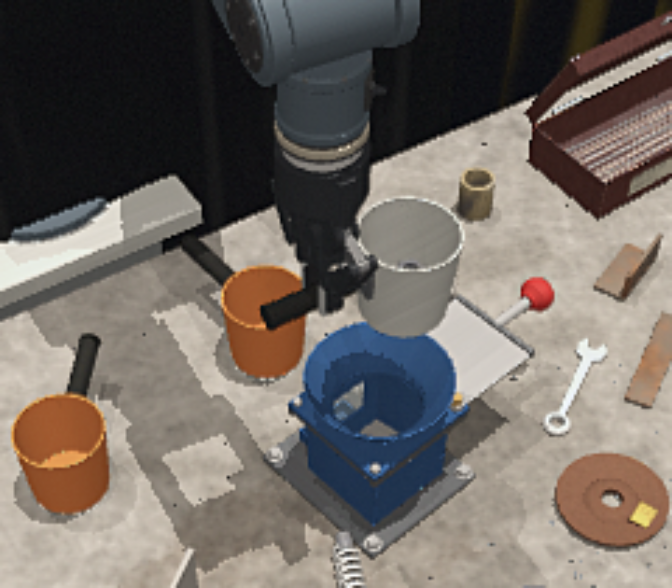

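>>> play_rows(rows=[[0,-0.05,0,0],[0,-0.12,0,0],[0,-0.17,0,0],[0,-0.17,0,0]])

```text
clock: 19.4
tcp_pos: [603.3, 16.3, 277.0]
tool_rot: [2.225, 2.216, -0.001]
contact_force: [-0.1, 0.5, -4.4]
width: 0.234
grip_force: 58.8
```

>>> play_rows(rows=[[0,0,0,0],[0,0,0,0]], fingers=0.53)

```text
clock: 19.6
tcp_pos: [603.1, 19.2, 277.1]
tool_rot: [-2.222, -2.22, -0.0]
contact_force: [-0.7, -0.6, -3.5]
width: 0.235
grip_force: 45.6
```

```bash
cat >> h.py <<'E'
def tilt():
    s=status.read_state(); g=s["tcp_pos"]+[0,0,33]
    print(s["clock"],s["tcp_pos"].round(1),s["contact_force"].round(1),s["moment"].round(3),round(s["width"],3),round(s["grip_force"],1))
    im,P=full("side"); sat=im.max(2).astype(int)-im.min(2)
    with np.errstate(invalid="ignore"): m=(abs(P[...,0]-g[0])<70)&(P[...,1]>g[1]-80)&(P[...,1]<g[1]+150)&(P[...,2]>max(g[2]-160,125))&(sat<25)&(im.max(2)>80)
    k=cv2.morphologyEx(m.astype(np.uint8),cv2.MORPH_OPEN,np.ones((2,2))); n,l,st,_=cv2.connectedComponentsWithStats(k)
    Q=P[l==1+st[1:,4].argmax()]-g if n>1 else np.zeros((0,3))
    # fit: model can wall points (outer/inner frustum) over pitch
    def res(p):
        th,a0=p; c,s_=np.cos(th),np.sin(th); u,w=Q[:,1],Q[:,2]; a=u*c-w*s_; b=u*s_+w*c
        r=np.hypot(a-a0,Q[:,0]-p[1]*0); return np.maximum(abs(r-(40+(b+62)*.078-1.2))-1.5,0)+np.maximum(b-28,0)+np.maximum(-62-b,0)
    best=min((least_squares(lambda p:res([p[0],86]),[t],loss="soft_l1",f_scale=3) for t in np.arange(-.3,2.6,.3)),key=lambda r:r.cost)
    print("n",len(Q),"tilt deg",np.degrees(best.x[0]).round(1),"cost/n",round(best.cost/max(len(Q),1),2)); return im
E
python3 -c "
from h import *
tilt()"
```

```text
19.6 [603.1  19.2 277.1] [-0.7 -0.6 -3.5] [-0.319 -0.009 -0.02 ] 0.235 45.6Traceback (most recent call last):
  File "<string>", line 3, in <module>
    tilt()
    ~~~~^^
  File "h.py", line 39, in tilt
    best=min((least_squares(lambda p:res([p[0],86]),[t],loss="soft_l1",f_scale=3) for t in np.arange(-.3,2.6,.3)),key=lambda r:r.cost)
  File "h.py", line 39, in <genexpr>
    best=min((least_squares(lambda p:res([p[0],86]),[t],loss="soft_l1",f_scale=3) for t in np.arange(-.3,2.6,.3)),key=lambda r:r.cost)
              ~~~~~~~~~~~~~^^^^^^^^^^^^^^^^^^^^^^^^^^^^^^^^^^^^^^^^^^^^^^^^^^^^^^
    return func(*args, **kwargs)
    raise ValueError("Residuals are not finite in the initial point.")
ValueError: Residuals are not finite in the initial point.
```

```bash
sed -i 's/    def res(p):/    Q=Q[np.isfinite(Q).all(1)]\n    def res(p):/' h.py; python3 -c "
from h import *
tilt()"
```

```text
19.65 [603.1  19.5 277.1] [ 0.3 -0.8 -3.6] [-0.349 -0.057  0.037] 0.237 45.6
n 1698 tilt deg 265.0 cost/n 557.55
```

>>> play_rows(rows=[[0,0,0,0],[0,0,0,0]], fingers=0.515)

```text
clock: 19.9
tcp_pos: [603.1, 19.7, 277.1]
tool_rot: [2.221, 2.221, 0.0]
contact_force: [-0.8, 0.1, -4.9]
width: 0.24
grip_force: 28.3
```

```bash
python3 -c "
from h import *
tilt()"
```

```text
19.9 [603.1  19.7 277.1] [-0.8  0.1 -4.9] [-0.406  0.083  0.031] 0.24 28.3
n 1695 tilt deg -94.9 cost/n 557.34
```

```bash
python3 - <<'E'
import h
from h import *
s=status.read_state(); g=s["tcp_pos"]+[0,0,33]
im,P=full("side"); sat=im.max(2).astype(int)-im.min(2)
with np.errstate(invalid="ignore"): m=(abs(P[...,0]-g[0])<70)&(P[...,1]>g[1]-80)&(P[...,1]<g[1]+150)&(P[...,2]>max(g[2]-160,125))&(sat<25)&(im.max(2)>80)
v,u=np.nonzero(m); print(m.sum(),np.percentile(P[m]-g,[2,25,50,75,98],axis=0).round()); print(u.min(),u.max(),v.min(),v.max())
E
```

```text
3919 [[-48. -57. -59.]
 [-12. -17.  -5.]
 [ 18.  31. 298.]
 [ 33.  71. 320.]
 [ 48. 129. 340.]]
209 312 0 180
```

```bash
sed -i 's/(abs(P\[...,0\]-g\[0\])<70)&(P\[...,1\]>g\[1\]-80)/(abs(P[...,0]-g[0])<55)\&(P[...,2]<g[2]+45)\&(np.hypot(P[...,1]-g[1],P[...,2]-g[2])>30)\&~((abs(P[...,1]-g[1])<45)\&(P[...,2]>g[2]-15))\&(P[...,1]>g[1]-130)/' h.py; python3 -c "
from h import *
tilt()"
```

```text
20.0 [603.1  19.6 277.1] [-0.1  0.5 -4.7] [-0.327  0.029 -0.014] 0.242 28.3
n 1473 tilt deg 8.6 cost/n 43.27
```

>>> play_rows(rows=[[0,0,0,0],[0,0,0,0]], fingers=0.503)

```text
clock: 20.25
tcp_pos: [603.1, 19.6, 277.1]
tool_rot: [-2.222, -2.221, -0.001]
contact_force: [-0.2, -0.4, -4.8]
width: 0.253
grip_force: 15.6
```

```bash
python3 -c "
from h import *
tilt()"
```

```text
20.25 [603.1  19.6 277.1] [-0.2 -0.4 -4.8] [-0.174  0.044 -0.008] 0.253 15.6
n 1286 tilt deg 35.3 cost/n 27.51
```

>>> play_rows(rows=[[0,0,0,0],[0,0,0,0]], fingers=0.503)

```text
clock: 20.5
tcp_pos: [603.1, 19.1, 277.0]
tool_rot: [2.222, 2.22, -0.001]
contact_force: [0.1, -0.1, -4.7]
width: 0.248
grip_force: 14.9
```

```bash
python3 -c "
from h import *
im=tilt(); save('s7.png',cv2.resize(im[40:250,150:390],None,fx=2.8,fy=2.8))"
```

```text
20.5 [603.1  19.1 277. ] [ 0.1 -0.1 -4.7] [-0.065 -0.03   0.012] 0.248 14.9
n 1153 tilt deg 60.9 cost/n 15.42
```

View pics/s7.png

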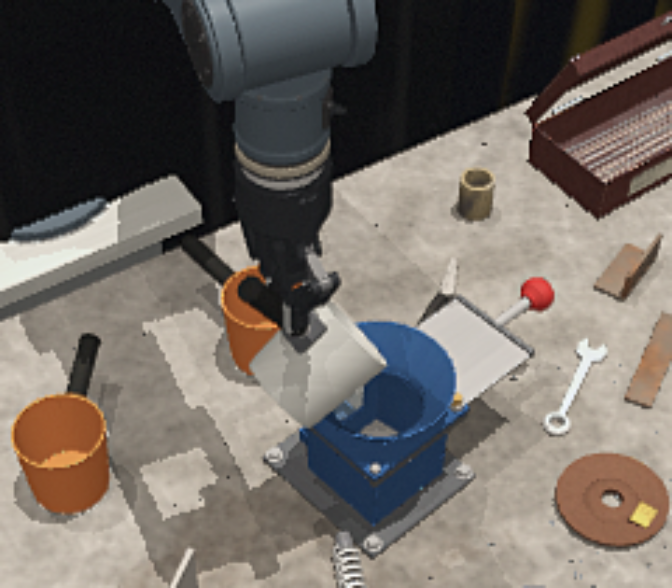

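>>> play_rows(rows=[[0,0.0,-0.05,0],[0,0.02,-0.094,0],[0,0.043,-0.094,0],[0,0.085,-0.09,0],[0,0.125,-0.088,0],[0,0.17,-0.09,0],[0,0.219,-0.096,0],[0,0.219,-0.096,0]], fingers=0.507)

```text
clock: 21.35
tcp_pos: [604.8, 64.0, 260.1]
tool_rot: [2.217, 2.219, 0.005]
contact_force: [-0.1, -1.2, 5.8]
width: 0.252
grip_force: 16.9
```

```bash
python3 -c "
from h import *
im=tilt()"
```

```text
21.35 [604.8  64.  260.1] [-0.1 -1.2  5.8] [-0.244  0.064  0.043] 0.252 16.9
n 1089 tilt deg 78.9 cost/n 16.59
```

>>> play_rows(rows=[[0,0.058,-0.01,0],[0,0.113,-0.027,0],[0,0.17,-0.048,0],[0,0.221,-0.073,0],[0,0.272,-0.105,0],[0,0.319,-0.138,0],[0,0.319,-0.138,0]])

```text
clock: 22.1
tcp_pos: [601.8, 128.4, 228.3]
tool_rot: [-2.218, -2.22, 0.004]
contact_force: [0.2, 1.3, -0.3]
width: 0.247
grip_force: 0.0
```

```bash
python3 -c "
from h import *
im=tilt()"
```

```text
22.1 [601.8 128.4 228.3] [ 0.2  1.3 -0.3] [ 0.052 -0.043  0.026] 0.247 0.0
n 1212 tilt deg 118.6 cost/n 30.36
```

```bash
python3 - <<'E'
from h import *
a,P=full("side"); b,T=full("top")
A=cv2.resize(a[60:230,200:340],(480,583),interpolation=cv2.INTER_CUBIC); B=cv2.resize(b[140:260,170:230+40],(320,384)); 
im=np.zeros((583,800,3),np.uint8); im[:,:480]=A; im[:384,480:]=B; save("m8.png",im)
E
```

```text
(no output)
```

View pics/m8.png

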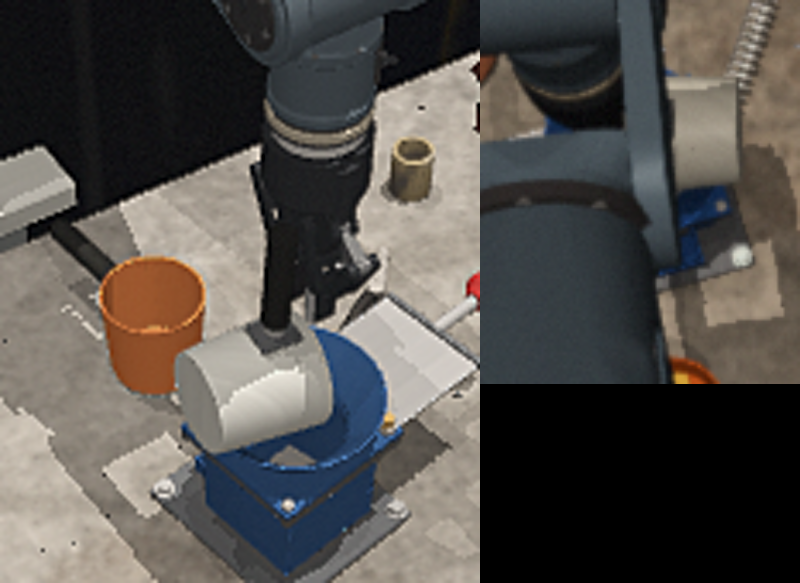

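```bash
cat >> h.py <<'E'
def pose(x0=603,y0=80,z0=200,th0=1.6,box=None):
    im,P=full("side"); sat=im.max(2).astype(int)-im.min(2)
    s=status.read_state(); t=s["tcp_pos"]
    with np.errstate(invalid="ignore"):
        m=(np.hypot(P[...,1]-y0,P[...,2]-z0)<85)&(abs(P[...,0]-x0)<60)&(sat<28)&(im.max(2)>75)&(P[...,2]>8)&~((np.hypot(P[...,0]-t[0],P[...,1]-t[1])<50)&(P[...,2]>t[2]-3))
    n,l,st,_=cv2.connectedComponentsWithStats(m.astype(np.uint8)); Q=P[l==1+st[1:,4].argmax()]
    # can centre (axis, mid height 45) at (x,y,z), pitch th in yz plane
    def res(p):
        c,s_=np.cos(p[3]),np.sin(p[3]); u,w=Q[:,1]-p[1],Q[:,2]-p[2]; a=u*c-w*s_; b=u*s_+w*c
        r=np.hypot(a,Q[:,0]-p[0]); R=40+(np.clip(b,-45,45)+45)*.078
        wall=abs(r-R)+np.maximum(abs(b)-45,0); foot=abs(b+45)+np.maximum(r-R,0)
        return np.minimum(wall,foot)
    best=min((least_squares(res,[x0,y0,z0,t],loss="soft_l1",f_scale=2) for t in th0+np.arange(-.9,1,.3)),key=lambda r:r.cost)
    p=best.x; c,s_=np.cos(p[3]),np.sin(p[3]); a,b=-86,17
    print("n",len(Q),"can",p[:3].round(1),"deg",np.degrees(p[3]).round(1),"cost",round(best.cost/len(Q),2),"grip@86 y,z",(p[1]+a*c+b*s_).round(1),(p[2]-a*s_+b*c).round(1))
    return im,P,p
E
python3 - <<'E'
from h import *
im,P,p=pose()
s=status.read_state(); t=s["tcp_pos"]; print(t)
with np.errstate(invalid="ignore"): m=(im.max(2)<60)&(abs(P[...,0]-605)<40)&(P[...,1]>40)&(P[...,1]<112)&(P[...,2]>225)&(P[...,2]<380)
Q=P[m]
for z in range(230,380,15):
    q=Q[(Q[:,2]>=z)&(Q[:,2]<z+15)]
    if len(q): print(z,len(q),np.percentile(q[:,0],[5,50,95]).round(),np.percentile(q[:,1],[5,50,95]).round())
E
```

```text
n 1092 can [606.1  75.9 196.7] deg 92.8 cost 1.38 grip@86 y,z 97.1 281.7
[603.2515323  126.65333438 230.18007706]
230 11 [602. 615. 621.] [ 79.  98. 110.]
245 19 [607. 614. 620.] [ 87.  93. 106.]
260 35 [605. 614. 618.] [ 85.  91. 102.]
275 44 [603. 613. 618.] [ 87.  92. 102.]
290 40 [604. 614. 617.] [ 88.  94. 106.]
305 48 [603. 613. 624.] [ 88.  93. 111.]
320 62 [591. 614. 626.] [ 89.  99. 111.]
335 86 [594. 608. 624.] [ 91. 104. 111.]
350 25 [591. 618. 623.] [106. 107. 111.]
365 1 [622. 622. 622.] [97. 97. 97.]
```

>>> play_rows(rows=[[0,0.04,0,0],[0,0.08,0,0],[0,0.12,0,0],[0,0.16,0,0],[0,0.2,0,0],[0,0.2,0,0]])

```text
clock: 22.9
tcp_pos: [603.1, 168.8, 230.6]
tool_rot: [-2.22, -2.222, -0.002]
contact_force: [-0.4, 2.2, 2.0]
width: 0.246
grip_force: 0.0
```

```bash
python3 - <<'E'
from h import *
im,P,p=pose()
E
```

```text
n 1375 can [607.   86.2 186.6] deg 108.7 cost 2.06 grip@86 y,z 129.8 262.6
```

>>> play_rows(rows=[[0,0.05,0,0],[0,0.1,0,0],[0,0.15,0,0],[0,0.2,0,0],[0,0.2,0,0]])

```text
clock: 23.45
tcp_pos: [602.7, 208.3, 229.8]
tool_rot: [-2.22, -2.222, 0.001]
contact_force: [0.4, -1.0, -0.8]
width: 0.247
grip_force: 1.8
```

```bash
python3 - <<'E'
from h import *
im,P,p=pose(y0=95,z0=180,th0=2.1)
E
```

```text
n 1354 can [605.6 117.7 171. ] deg 112.2 cost 3.2 grip@86 y,z 165.9 244.2
```

```bash
python3 - <<'E'
from h import *
for t in (1.6,2.8): im,P,p=pose(y0=112,z0=172,th0=t)
with np.errstate(invalid="ignore"): m=(im.max(2)<60)&(abs(P[...,0]-605)<50)&(P[...,1]>60)&(P[...,1]<300)&(P[...,2]>150)&(P[...,2]<300)
Q=P[m]
for y in range(90,290,12):
    q=Q[(Q[:,1]>=y)&(Q[:,1]<y+12)]
    if len(q): print(y,len(q),np.percentile(q[:,0],[5,50,95]).round(),np.percentile(q[:,2],[5,50,95]).round())
E
```

```text
n 1361 can [605.7 117.9 170.5] deg 111.8 cost 3.34 grip@86 y,z 165.6 244.1
n 1361 can [605.6 117.6 170.7] deg 111.8 cost 3.2 grip@86 y,z 165.4 244.2
126 1 [609. 609. 609.] [213. 213. 213.]
138 6 [599. 613. 617.] [211. 224. 231.]
150 65 [601. 611. 617.] [218. 234. 250.]
162 88 [601. 612. 618.] [223. 256. 274.]
174 76 [600. 611. 617.] [253. 281. 296.]
186 58 [586. 613. 627.] [276. 293. 300.]
198 49 [590. 624. 630.] [265. 282. 299.]
210 6 [594. 626. 628.] [256. 265. 272.]
```

>>> play_rows(rows=[[0,0.05,0.1,0],[0,0.05,0.3,0],[0,0.0,0.5,0],[0,-0.1,0.55,0],[0,-0.18,0.55,0],[0,-0.18,0.55,0]], fingers=-1)

```text
clock: 24.2
tcp_pos: [603.0, 168.8, 340.1]
tool_rot: [2.225, 2.217, -0.001]
contact_force: [-0.4, 0.5, -0.2]
width: 0.999
grip_force: 0.0
```

```bash
cat >> h.py <<'E'
def handle(y0,y1,z0,z1,x=605,ax=1):
    im,P=full("side")
    with np.errstate(invalid="ignore"): m=(im.max(2)<60)&(abs(P[...,0]-x)<45)&(P[...,1]>y0)&(P[...,1]<y1)&(P[...,2]>z0)&(P[...,2]<z1)
    Q=P[m]; c=Q.mean(0); v=np.linalg.svd(Q-c,full_matrices=False)[2][0]; t=(Q-c)@v
    print("handle n",len(Q),"mean",c.round(1),"dir",v.round(3),"ends",(c+v*np.percentile(t,2)).round(),(c+v*np.percentile(t,98)).round())
E
python3 - <<'E'
from h import *
s=status.read_state(); print(s["tcp_pos"],s["contact_force"])
im,P,p=pose(y0=112,z0=172,th0=2.1)
handle(125,260,180,310)
E
```

```text
[602.96181189 168.78858868 340.08306497] [-0.41400311  0.46774406 -0.24790866]
n 1291 can [604.7 112.1 165.2] deg 105.1 cost 3.49 grip@86 y,z 150.9 243.8
handle n 275 mean [607.3 156.1 259. ] dir [ 0.07  -0.308 -0.949] ends [604. 169. 298.] [611. 139. 207.]
```

>>> play_rows(rows=[[0,-0.01,-0.2,0],[0,-0.01,-0.35,0],[0,-0.01,-0.405,0],[0,-0.01,-0.405,0]])

```text
clock: 24.7
tcp_pos: [601.5, 169.4, 256.4]
tool_rot: [-2.219, -2.218, 0.007]
contact_force: [0.1, 0.0, 0.2]
width: 1.003
grip_force: 0.0
```

>>> play_rows(rows=[[0,0,0,0],[0,0,0,0],[0,0,0,0],[0,0,0,0],[0,0,0,0]], fingers=1)

```text
clock: 25.2
tcp_pos: [603.3, 169.3, 260.2]
tool_rot: [2.222, 2.221, 0.002]
contact_force: [-0.2, 1.1, 1.3]
width: 0.237
grip_force: 58.6
```

>>> play_rows(rows=[[0,0,0.05,0],[0,0,0.1,0],[0,0,0.15,0],[0,0,0.15,0],[0,0,0.15,0]])

```text
clock: 25.7
tcp_pos: [603.4, 168.9, 289.9]
tool_rot: [2.221, 2.22, 0.001]
contact_force: [0.3, -0.2, -2.9]
width: 0.238
grip_force: 58.8
```

```bash
python3 - <<'E'
from h import *
im,P,p=pose(y0=112,z0=195,th0=2.0)
handle(125,260,210,330)
F=[]
for i in range(8): viewer.capture("top"); F.append(np.r_[status.read_state()["contact_force"],status.read_state()["moment"]])
print(np.mean(F,0).round(2),np.std(F,0).round(2))
E
```

```text
n 1325 can [605.1 113.6 194. ] deg 104.7 cost 3.61 grip@86 y,z 151.9 272.9
handle n 254 mean [609.8 153.4 284.3] dir [ 0.042 -0.25  -0.967] ends [608. 165. 329.] [612. 141. 235.]
[-0.03 -0.12 -2.02 -0.06 -0.07 -0.01] [0.29 0.53 0.44 0.03 0.03 0.03]
```

>>> play_rows(rows=[[0,-0.1,0.02,0],[0,-0.21,0.01,0],[0,-0.21,-0.02,0],[0,-0.146,-0.067,0],[0,-0.146,-0.067,0]], fingers=0.52)

```text
clock: 26.7
tcp_pos: [604.6, 143.8, 278.7]
tool_rot: [-2.221, -2.221, -0.014]
contact_force: [-1.1, 5.7, 8.8]
width: 0.242
grip_force: 49.0
```

>>> play_rows(rows=[[0,0.06,-0.044,0],[0,0.116,-0.094,0],[0,0.116,-0.094,0]])

```text
clock: 27.0
tcp_pos: [605.0, 168.2, 259.7]
tool_rot: [-2.219, -2.223, -0.016]
contact_force: [-0.0, 7.3, 9.4]
width: 0.241
grip_force: 49.3
```

```bash
python3 - <<'E'
from h import *
im,P,p=pose(y0=95,z0=185,th0=2.0)
handle(110,260,190,330)
E
```

```text
n 1412 can [605.8  79.1 185.7] deg 119.8 cost 3.72 grip@86 y,z 136.6 251.8
handle n 344 mean [610.3 147.3 276.3] dir [ 0.089 -0.401 -0.912] ends [606. 168. 324.] [616. 122. 218.]
```

>>> play_rows(rows=[[0,0.051,-0.055,0],[0,0.098,-0.113,0],[0,0.139,-0.175,0],[0,0.139,-0.175,0]])

```text
clock: 27.5
tcp_pos: [604.9, 198.7, 226.2]
tool_rot: [-2.217, -2.221, -0.023]
contact_force: [-3.1, 10.9, 14.8]
width: 0.241
grip_force: 50.9
```

```bash
python3 - <<'E'
from h import *
im,P,p=pose(y0=90,z0=180,th0=2.2)
handle(110,260,190,330)
E
```

```text
n 1421 can [604.6  88.5 178.7] deg 133.3 cost 5.19 grip@86 y,z 159.8 229.6
handle n 534 mean [608.7 178.8 273.1] dir [ 0.085 -0.349 -0.933] ends [604. 198. 324.] [615. 153. 205.]
```

>>> play_rows(rows=[[0,0,0.1,0],[0,0,0.25,0],[0,0,0.2,0],[0,0,0.3,0],[0,0,0.3,0],[0,0,0.3,0]], fingers=1)

```text
clock: 28.2
tcp_pos: [603.1, 191.0, 281.7]
tool_rot: [-2.222, -2.221, -0.001]
contact_force: [1.1, -0.4, -1.5]
width: 0.243
grip_force: 58.9
```

```bash
python3 - <<'E'
from h import *
im,P,p=pose(y0=90,z0=235,th0=2.2)
F=[]
for i in range(10): viewer.capture("top"); F.append(np.r_[status.read_state()["contact_force"],status.read_state()["moment"]])
print(np.mean(F,0).round(2),np.std(F,0).round(2))
s=status.read_state(); print(s["clock"],s["tcp_pos"],s["grip_force"])
im,T=full("top"); im2,S=full("side")
for n in("side","top"):
  for k in ("nut0",):
    for r in spotter.outline_of(n,k): print(n,k,round(r["conf"],2),np.round(r["pixel"]),r["region"].sum(),(S if n=="side" else T)[int(r["pixel"][1]),int(r["pixel"][0])].round())
E
```

```text
n 1340 can [598.6 120.9 197.3] deg 110.8 cost 4.23 grip@86 y,z 167.3 271.7
[ 0.09 -0.16 -1.48  0.12 -0.01 -0.02] [0.37 0.63 0.49 0.03 0.03 0.03]
28.75 [603.11856312 190.75956517 281.9811364 ] 58.854792416095734
side nut0 0.39 [280. 191.] 22 [561. 129.  35.]
top nut0 0.67 [214. 186.] 1584 [587. 121. 244.]
```

>>> play_rows(rows=[[0,-0.1,0.1,0],[0,-0.25,0.17,0],[0,-0.4,0.17,0],[0,-0.4,0.17,0]], fingers=1)

```text
clock: 29.35
tcp_pos: [603.7, 107.2, 316.9]
tool_rot: [2.224, 2.215, -0.001]
contact_force: [0.3, 0.8, -1.4]
width: 0.238
grip_force: 58.9
```

>>> play_rows(rows=[[0,0,0,0],[0,0,0,0],[0,0,0,0]], fingers=0.51)

```text
clock: 29.65
tcp_pos: [602.9, 111.7, 315.8]
tool_rot: [-2.22, -2.222, 0.0]
contact_force: [0.0, -0.0, -1.4]
width: 0.245
grip_force: 38.9
```

```bash
python3 - <<'E'
from h import *
im,P,p=pose(y0=85,z0=225,th0=1.7)
handle(60,200,240,365)
E
```

```text
n 1327 can [598.1  51.2 226.2] deg 106.9 cost 3.9 grip@86 y,z 92.5 303.5
handle n 295 mean [608.3  96.9 317.5] dir [ 0.013 -0.285 -0.958] ends [608. 110. 362.] [609.  81. 265.]
```

>>> play_rows(rows=[[0,0,0,0],[0,0,0,0]], fingers=0.493)

```text
clock: 29.95
tcp_pos: [603.1, 111.2, 316.0]
tool_rot: [-2.221, -2.221, 0.0]
contact_force: [0.3, 0.2, -0.3]
width: 0.25
grip_force: 26.4
```

```bash
python3 - <<'E'
from h import *
im,P,p=pose(y0=65,z0=225,th0=1.6)
handle(60,200,240,365)
E
```

```text
n 1398 can [597.7  52.  224.9] deg 107.0 cost 4.19 grip@86 y,z 93.5 302.1
handle n 298 mean [608.1  96.8 316.8] dir [0.002 0.263 0.965] ends [608.  82. 264.] [608. 109. 361.]
```

>>> play_rows(rows=[[0.02,0.15,0,0],[0.02,0.285,0,0],[0.02,0.285,-0.1,0],[0.02,0.285,-0.2,0],[0.02,0.285,-0.275,0],[0.02,0.285,-0.275,0]], fingers=1)

```text
clock: 30.65
tcp_pos: [607.1, 169.5, 260.2]
tool_rot: [-2.22, -2.219, -0.003]
contact_force: [-0.0, 2.6, 0.6]
width: 0.239
grip_force: 59.1
```

>>> play_rows(rows=[[0,-0.1,0,0],[0,-0.2,0.05,0],[0,-0.3,0.115,0],[0,-0.38,0.145,0],[0,-0.465,0.163,0],[0,-0.465,0.163,0]], fingers=0.5)

```text
clock: 31.25
tcp_pos: [608.2, 73.1, 295.7]
tool_rot: [2.222, 2.216, 0.003]
contact_force: [1.1, 1.0, 0.9]
width: 0.252
grip_force: 24.8
```

```bash
python3 - <<'E'
from h import *
im,P,p=pose(y0=80,z0=205,th0=1.4)
handle(30,200,240,365)
E
```

```text
n 1109 can [603.1  94.1 193.1] deg 74.0 cost 4.98 grip@86 y,z 86.7 280.4
handle n 236 mean [614.1  79.1 311.4] dir [ 0.044  0.292 -0.955] ends [612.  63. 364.] [617.  98. 249.]
```

>>> play_rows(rows=[[0,-0.13,0.01,0],[0,-0.255,0.007,0],[0,-0.36,-0.015,0],[0,-0.455,-0.048,0],[0,-0.58,-0.113,0],[0,-0.58,-0.113,0]])

```text
clock: 31.95
tcp_pos: [605.7, -43.1, 268.1]
tool_rot: [-2.222, -2.216, 0.007]
contact_force: [-1.3, 0.6, 0.3]
width: 0.253
grip_force: 16.0
```

```bash
python3 - <<'E'
from h import *
im,P,p=pose(y0=70,z0=205,th0=.6)
handle(-130,20,240,365)
E
```

```text
n 1365 can [604.8  71.9 213.8] deg 34.8 cost 4.31 grip@86 y,z 10.9 276.8
handle n 302 mean [614.2 -34.3 322.6] dir [ 0.013 -0.649  0.761] ends [613.  11. 269.] [615. -64. 357.]
```

>>> play_rows(rows=[[0,0,0,0],[0,0,0.1,0],[0,0,0.22,0],[-0.05,-0.1,0.22,0],[-0.12,-0.25,0.22,0],[-0.18,-0.4,0.15,0],[-0.18,-0.5,0.0,0],[-0.18,-0.5,-0.15,0],[-0.18,-0.5,-0.15,0]], fingers=1)

```text
clock: 32.95
tcp_pos: [568.0, -139.7, 237.1]
tool_rot: [-2.215, -2.214, 0.006]
contact_force: [-0.9, -0.2, -2.1]
width: 0.2
grip_force: 60.9
```

>>> play_rows(rows=[[0,0.1,-0.1,0],[0,0.2,-0.25,0],[0,0.2,-0.4,0],[0,0.2,-0.5,0],[0,0.2,-0.5,0]])

```text
clock: 33.45
tcp_pos: [570.8, -99.6, 140.5]
tool_rot: [-2.218, -2.221, 0.002]
contact_force: [-1.1, -0.4, -0.3]
width: 0.004
grip_force: 0.0
```

```bash
python3 - <<'E'
from h import *
s=status.read_state(); print(s["tcp_pos"],s["contact_force"])
im,P,p=pose(x0=570,y0=0,z0=70,th0=.6)
handle(-200,-60,80,260,x=570)
E
```

```text
[570.81804637 -99.60112193 140.52347586] [-1.10430654 -0.38165473 -0.2705948 ]
n 934 can [560.9 -28.4  47.4] deg 79.0 cost 4.51 grip@86 y,z -28.2 135.1
handle n 133 mean [ 584.7 -110.8  224.1] dir [ 0.066 -0.15   0.986] ends [ 582. -103.  176.] [ 587. -116.  257.]
```

```bash
python3 - <<'E'
from h import *
for n in("side","top"):
    im,P=full(n)
    for k,h in(("dipper_grip",62),("dipper_rim",90),("dipper",0)):
        for r in spotter.pinpoint(n,k):
            q=P[int(r["pixel"][1]),int(r["pixel"][0])]
            print(n,k,round(r["conf"],2),np.round(r["pixel"]),"@h",at_height(n,r["pixel"],h).round()[:2],"depth pt",q.round())
    H={}
    with np.errstate(invalid="ignore"): m=(P[...,0]>480)&(P[...,0]<680)&(P[...,1]>-220)&(P[...,1]<35)&(P[...,2]>8)&(P[...,2]<135)
    G=np.zeros((14,17),int); D=np.zeros((14,17),bool)
    for (x,y,z),c in zip(P[m],im[m]):
        i,j=int((680-x)//15),int((35-y)//15)
        if 0<=i<14 and 0<=j<17 and z>G[i,j]: G[i,j]=z; D[i,j]=c.max()<60
    print("rows x 680->480, cols y 35->-220"); 
    for i in range(14): print(" ".join(f"{G[i,j]:3d}{'#' if D[i,j] else ' '}" for j in range(17)))
E
```

```text
side dipper_grip 0.84 [179. 176.] @h [ 381. -103.] depth pt [ 383. -104.   69.]
side dipper_grip 0.84 [229. 132.] @h [300. 109.] depth pt [240. 138.  -0.]
side dipper_grip 0.61 [234. 192.] @h [517.   2.] depth pt [565. -22. 133.]
side dipper_rim 0.75 [248. 202.] @h [588.   8.] depth pt [586.   7.  91.]
side dipper_rim 0.69 [242. 147.] @h [403.  99.] depth pt [359. 121.  39.]
side dipper_rim 0.61 [169. 193.] @h [ 443. -160.] depth pt [ 404. -150.   43.]
side dipper 0.87 [215. 217.] @h [524. -68.] depth pt [522. -69.  -1.]
side dipper 0.78 [246. 165.] @h [399. 110.] depth pt [438.  89.  55.]
side dipper 0.74 [177. 214.] @h [ 457. -158.] depth pt [ 490. -167.   48.]
rows x 680->480, cols y 35->-220
 23    0    0    0    0    0    0    0    0    0    0    0    0    0    0    0    0 
 18    0    0    0    0    0    0    0    0    0    0    0    0    0    0    0    0 
  0    0    0    0    0    0    0    0    0    0    0    0    0    0    0    0    0 
  0    0    0    0    0    0    0    0    0    0    0    0    0    0    0    0    0 
  0   64   66   62    0    0    0    0    0    0    0  
[... 1605 characters left out ...]
    0    0    0    0 
  0   89   86   82   79   73    0    0    0    0    0    0    0    0    0    0    0 
  0   94   95   91   87   82    0    0    0    0    0    0    0    0    0    0    0 
 11#  98  113#   0   89   84    0    0    0    0    0    0    0    0    0    0    0 
 84   97  126#  98#  89    0    0    0    0    0    0    0    0    0    0    0    0 
 83   89   95  134#  84    0    0    0    0    0    0    0    0    0    0    0    0 
 69   71   74   70   74    0    0    0    0    0    0    0    0    0    0    0    0 
  0    0    0    0    0    0    0    0    0    0    0    0    0    0    0    0    0 
  0    0    0    0    0    0    0    0    0    0    0    0    0    0    0    0    0
```

```bash
python3 - <<'E'
from h import *
for n in("side","top"):
    im,P=full(n)
    with np.errstate(invalid="ignore"): m=(im.max(2)<65)&(P[...,0]>500)&(P[...,0]<600)&(P[...,1]>-45)&(P[...,1]<40)&(P[...,2]>100)&(P[...,2]<210)
    Q=P[m]
    for z in range(100,210,15):
        q=Q[(Q[:,2]>=z)&(Q[:,2]<z+15)]
        if len(q): print(n,z,len(q),np.percentile(q[:,0],[5,50,95]).round(),np.percentile(q[:,1],[5,50,95]).round())
E
```

```text
side 100 19 [566. 575. 578.] [-24. -18.  -7.]
side 115 20 [570. 576. 580.] [-26. -20. -12.]
side 130 23 [573. 578. 581.] [-27. -21. -12.]
side 145 20 [572. 578. 581.] [-28. -20. -11.]
side 160 25 [574. 581. 584.] [-29. -24. -14.]
side 175 56 [565. 575. 583.] [-30. -22. -13.]
side 190 6 [570. 574. 583.] [-29. -23. -14.]
top 100 8 [556. 557. 562.] [-19. -11.  -5.]
top 115 12 [557. 559. 566.] [-21.  -9.  -5.]
top 130 15 [557. 560. 565.] [-23. -12.  -6.]
top 145 14 [559. 561. 568.] [-20. -12.  -7.]
top 160 15 [561. 562. 567.] [-24. -15.  -9.]
top 175 58 [562. 573. 582.] [-29. -19.  -9.]
top 190 15 [563. 568. 577.] [-23. -18. -11.]
```

>>> play_rows(rows=[[0,0,0,0],[0,0,0,0],[0,0.1,0,0],[0,0.22,0,0],[0,0.34,0,0],[0,0.41,0,0],[0,0.41,0,0]], fingers=-1)

```text
clock: 34.75
tcp_pos: [570.8, -17.6, 141.0]
tool_rot: [-2.219, -2.223, 0.0]
contact_force: [0.1, 0.7, 0.7]
width: 1.001
grip_force: 0.0
```

>>> play_rows(rows=[[0,0,0,0],[0,0,0,0],[0,0,0,0],[0,0,0,0],[0,0,0,0]], fingers=0.53)

```text
clock: 35.25
tcp_pos: [570.0, -19.7, 141.3]
tool_rot: [-2.221, -2.219, 0.003]
contact_force: [-2.5, -0.5, 4.6]
width: 0.249
grip_force: 54.9
```

>>> play_rows(rows=[[0,-0.08,0.01,0],[0,-0.165,0.025,0],[0,-0.23,0.03,0],[0,-0.29,0.03,0],[0,-0.34,0.025,0],[0,-0.385,0.02,0],[0,-0.385,0.02,0]], fingers=0.515)

```text
clock: 35.95
tcp_pos: [571.1, -97.6, 144.7]
tool_rot: [-2.224, -2.219, 0.0]
contact_force: [-0.5, 0.9, -1.8]
width: 0.245
grip_force: 48.9
```

```bash
python3 - <<'E'
from h import *
s=status.read_state(); print(s["tcp_pos"],s["contact_force"],s["grip_force"],s["width"])
im,P,p=pose(x0=565,y0=-40,z0=70,th0=1.)
handle(-190,-30,100,215,x=568)
E
```

```text
[571.11280243 -97.61060371 144.66262986] [-0.49602453  0.85180792 -1.81390379] 48.93826883286238 0.24537264038321832
n 720 can [567.3 -73.4  52.2] deg 82.2 cost 2.96 grip@86 y,z -68.2 139.7
handle n 133 mean [579.2 -97.4 158.8] dir [ 0.025 -0.187  0.982] ends [578. -88. 110.] [ 581. -108.  215.]
```

>>> play_rows(rows=[[0,0,0,0],[0,0,-0.005,0],[0,-0.04,-0.005,0],[0,-0.1,-0.003,0],[0,-0.16,0,0],[0,-0.22,0,0],[0,-0.22,0,0]], fingers=0.483)

```text
clock: 36.75
tcp_pos: [571.5, -142.3, 145.9]
tool_rot: [2.223, 2.218, -0.0]
contact_force: [-1.6, 0.9, 7.5]
width: 0.259
grip_force: 27.6
```

```bash
python3 - <<'E'
from h import *
s=status.read_state(); print(s["tcp_pos"],s["contact_force"],s["grip_force"],s["width"])
im,P,p=pose(x0=565,y0=-95,z0=65,th0=1.)
handle(-230,-70,105,212,x=568)
E
```

```text
[ 571.4546368  -142.27784399  145.86047482] [-1.59022877  0.86148727  7.49493607] 27.604767233133316 0.25911483190506296
n 1096 can [ 565.8 -103.4   54.6] deg 65.4 cost 3.44 grip@86 y,z -123.7 139.9
handle n 115 mean [ 579.9 -128.9  154.1] dir [ 0.052 -0.443  0.895] ends [ 578. -110.  116.] [ 582. -151.  198.]
```

>>> play_rows(rows=[[0,-0.07,-0.01,0],[0,-0.14,-0.025,0],[0,-0.21,-0.045,0],[0,-0.28,-0.075,0],[0,-0.38,-0.13,0],[0,-0.47,-0.185,0],[0,-0.55,-0.26,0],[0,-0.62,-0.34,0],[0,-0.62,-0.34,0]])

```text
clock: 37.75
tcp_pos: [571.6, -268.3, 76.1]
tool_rot: [2.222, 2.215, -0.002]
contact_force: [0.3, -1.8, 2.1]
width: 0.26
grip_force: 23.2
```

```bash
python3 - <<'E'
from h import *
s=status.read_state(); print(s["tcp_pos"],s["contact_force"],s["grip_force"],s["width"])
im,P,p=pose(x0=566,y0=-150,z0=50,th0=.3)
handle(-350,-200,40,140,x=568)
E
```

```text
[ 571.62585861 -268.33975654   76.13591061] [ 0.33477512 -1.82711553  2.05064142] 23.240467496216297 0.2597001292219811
n 1212 can [ 569.7 -143.8   62. ] deg 16.1 cost 3.42 grip@86 y,z -221.7 102.2
handle n 155 mean [ 578.3 -229.   112.2] dir [ 0.18  -0.961  0.21 ] ends [ 573. -201.  106.] [ 586. -272.  122.]
```

>>> play_rows(rows=[[0,-0.05,-0.07,0],[0,-0.09,-0.14,0],[0,-0.1,-0.2,0],[0,-0.1,-0.2,0]])

```text
clock: 38.25
tcp_pos: [569.5, -283.2, 34.4]
tool_rot: [-2.22, -2.216, 0.001]
contact_force: [-0.6, -1.3, 1.1]
width: 0.261
grip_force: 22.6
```

```bash
python3 - <<'E'
from h import *
s=status.read_state(); print(s["tcp_pos"],s["contact_force"],s["grip_force"],s["width"])
im,P,p=pose(x0=566,y0=-160,z0=48,th0=.1)
handle(-360,-200,40,110,x=568)
E
```

```text
[ 569.54102058 -283.19446907   34.39634969] [-0.62980199 -1.34723047  1.10732785] 22.623543553054333 0.26065291486204156
n 1199 can [ 568.3 -148.5   57.4] deg 1.7 cost 3.4 grip@86 y,z -234.0 77.0
handle n 192 mean [ 576.5 -241.1   83.2] dir [ 0.216 -0.973  0.08 ] ends [ 569. -208.   80.] [ 588. -292.   87.]
```

>>> play_rows(rows=[[0,0,-0.025,0],[0,0,-0.05,0],[0,0,-0.065,0],[0,0,-0.065,0]])

```text
clock: 38.75
tcp_pos: [571.0, -284.0, 23.8]
tool_rot: [-2.222, -2.22, 0.0]
contact_force: [-0.8, -0.7, 1.2]
width: 0.261
grip_force: 23.3
```

```bash
python3 - <<'E'
from h import *
s=status.read_state(); print(s["tcp_pos"],s["contact_force"],s["grip_force"],s["width"])
im,P,p=pose(x0=566,y0=-160,z0=48,th0=.1)
handle(-360,-200,40,110,x=568)
E
```

```text
[ 570.98658192 -284.04075572   23.78834819] [-0.76488277 -0.6575478   1.23445973] 23.270671516656876 0.26139876608288054
n 1181 can [ 568.6 -148.    55.8] deg -1.3 cost 2.72 grip@86 y,z -234.4 70.8
handle n 202 mean [ 577.6 -244.1   75.7] dir [ 0.206 -0.977  0.056] ends [ 570. -210.   74.] [ 589. -298.   79.]
```

>>> play_rows(rows=[[0,0,-0.015,0],[0,0,-0.03,0],[0,0,-0.03,0]])

```text
clock: 39.15
tcp_pos: [571.0, -284.3, 17.8]
tool_rot: [-2.222, -2.22, 0.0]
contact_force: [-0.4, -1.5, 1.8]
width: 0.26
grip_force: 23.4
```

>>> play_rows(rows=[[0,0,0,0],[0,0,0,0],[0,0,0,0]], fingers=0.2)

```text
clock: 39.45
tcp_pos: [570.9, -283.7, 17.9]
tool_rot: [-2.221, -2.22, -0.0]
contact_force: [0.4, -0.4, 0.6]
width: 0.399
grip_force: 0.0
```

```bash
python3 - <<'E'
from h import *
s=status.read_state(); print(s["tcp_pos"],s["contact_force"],s["grip_force"],s["width"])
im,P,p=pose(x0=566,y0=-160,z0=48,th0=.1)
handle(-360,-200,40,110,x=568)
with np.errstate(invalid="ignore"): m=(np.hypot(P[...,0]-568,P[...,1]+150)<56)&(P[...,2]>80)&(P[...,2]<110)
Q=P[m]; A=np.c_[Q[:,0]-568,Q[:,1]+150,np.ones(len(Q))]; print(len(Q),least_squares(lambda p:A@p-Q[:,2],[0,0,90],loss="soft_l1",f_scale=2).x.round(3),circ(Q),np.percentile(Q[:,2],[5,95]))
E
```

```text
[ 570.93355149 -283.72594728   17.85228251] [ 0.3758685  -0.39737656  0.63359163] 0.0 0.3985208526057156
n 1114 can [ 560.6 -147.5   55.3] deg -0.3 cost 1.13 grip@86 y,z -233.6 71.8
handle n 206 mean [ 576.4 -244.7   71.7] dir [ 0.327 -0.924  0.196] ends [ 564. -211.   65.] [ 596. -300.   84.]
210 [1.3000e-02 4.0000e-03 8.6592e+01] [ 560.5 -147.4   45.3] [80.61230036 91.46873317]
```

>>> play_rows(rows=[[0,0,0.15,0],[0,0,0.4,0],[0,0,0.65,0],[0,0,0.9,0],[0,0.2,1,0],[0,0.45,1,0],[0,0.7,1,0.1],[0,0.95,1,0.11],[0,0.95,1,0.11]])

```text
clock: 40.45
tcp_pos: [569.5, -87.6, 218.2]
tool_rot: [-2.012, -2.408, -0.002]
contact_force: [0.2, -0.1, 0.1]
width: 0.4
grip_force: 0.0
```

```bash
python3 - <<'E'
from h import *
s=status.read_state(); print(s["clock"],s["tcp_pos"],s["tool_rot"])
for n in("side","top"):
    im,P=full(n)
    with np.errstate(invalid="ignore"): m=(im[...,0]>120)&(im[...,1]<60)&(im[...,2]<60)&(abs(P[...,0]-565)<50)&(abs(P[...,1]-340)<60)
    Q=P[m]; print(n,len(Q),np.median(Q,0).round(),Q.min(0).round(),Q.max(0).round())
    for r in spotter.outline_of(n,"nut0"): print(n,round(r["conf"],2),np.round(r["pixel"]),r["region"].sum(),P[int(r["pixel"][1]),int(r["pixel"][0])].round())
    with np.errstate(invalid="ignore"): m=(np.hypot(P[...,0]-603.5,P[...,1]-117.5)<42)&(P[...,2]<160)
    print("throat z",np.percentile(P[m][:,2],[2,10,25,50,75,90]).round())
    with np.errstate(invalid="ignore"): m=(np.hypot(P[...,0]-560,P[...,1]+147)<54)&(P[...,2]>80)&(P[...,2]<98)
    print("rim",circ(P[m]),np.median(P[m][:,2]))
    with np.errstate(invalid="ignore"): m=(np.hypot(P[...,0]-560,P[...,1]+147)<34)&(P[...,2]<80)
    print("inside",np.percentile(P[m][:,2],[5,25,50,75]).round())
E
```

```text
40.45 [569.51845446 -87.60344248 218.18394815] [-2.01167803e+00 -2.40807299e+00 -1.94521790e-03]
side 44 [572. 340. 113.] [548. 329. 102.] [579. 356. 124.]
side 0.53 [281. 192.] 52 [570. 130.  40.]
side 0.52 [190. 232.] 1610 [ 531. -154.   -0.]
throat z [25. 31. 36. 40. 44. 88.]
rim [ 560.6 -147.4   45.2] 86.49660604811075
inside [-0.  2.  3.  5.]
top 115 [556. 343. 121.] [541. 330. 109.] [573. 357. 128.]
top 0.53 [206. 189.] 42 [624. 161.  56.]
top 0.47 [219. 205.] 17 [579. 129.  33.]
top 0.45 [218. 194.] 68 [607. 128.  52.]
throat z [18. 20. 24. 30. 36. 47.]
rim [ 583.9 -165.6   13.1] 89.42420629153258Traceback (most recent call last):
  File "<stdin>", line 13, in <module>
    return _quantile_unchecked(
        a, q, axis, out, overwrite_input, method, keepdims, weights)
    return _ureduce(a,
                    func=_quantile_ureduce_func,
    ...<5 lines>...
                    overwrite_input=overwrite_input,
                    method=method)
    r = func(a, **kwargs)
    result = _quantile(arr,
                       quantiles=q,
    ...<2 lines>...
                       out=out,
                       weights=wgt)
    slices_having_nans = np.isnan(arr[-1, ...])
                                  ~~~^^^^^^^^^
IndexError: index -1 is out of bounds for axis 0 with size 0
```

>>> play_rows(rows=[[0,1,0.05,0],[0,1,0.05,0],[0,1,0.05,0],[0,1,0.05,0],[0,1,0.05,0]], fingers=-1)

```text
clock: 41.15
tcp_pos: [571.4, 109.8, 228.4]
tool_rot: [-2.017, -2.408, -0.004]
contact_force: [-0.5, -0.5, -0.0]
width: 0.998
grip_force: 0.0
```

>>> play_rows(rows=[[-0.04,1,0,0],[-0.04,1,0,0],[-0.04,1,0,0],[-0.04,1,0,0],[-0.04,1,0,0],[-0.04,1,0,0]])

```text
clock: 41.75
tcp_pos: [563.9, 305.0, 227.5]
tool_rot: [2.022, 2.404, -0.002]
contact_force: [-0.3, -1.3, 0.5]
width: 0.999
grip_force: 0.0
```

>>> play_rows(rows=[[0,0.16,-0.1,0],[0,0.16,-0.3,0],[0,0.16,-0.5,0],[0,0.16,-0.7,0],[0,0.16,-0.72,0],[0,0.16,-0.72,0]])

```text
clock: 42.35
tcp_pos: [563.6, 335.4, 83.4]
tool_rot: [-2.025, -2.401, 0.004]
contact_force: [1.4, -0.8, -0.2]
width: 0.999
grip_force: 0.0
```

>>> play_rows(rows=[[0,0,0,0],[0,0,0,0],[0,0,0,0],[0,0,0,0],[0,0,0,0]], fingers=1)

```text
clock: 42.85
tcp_pos: [560.7, 337.3, 86.5]
tool_rot: [-2.02, -2.403, 0.006]
contact_force: [-6.4, -3.2, 9.6]
width: 0.355
grip_force: 58.1
```

>>> play_rows(rows=[[0.009,-0.05,0,0],[0.022,-0.125,0,0],[0.036,-0.2,0,0],[0.05,-0.285,0,0],[0.064,-0.365,0,0],[0.077,-0.435,0,0],[0.087,-0.495,0,0],[0.091,-0.515,0,0],[0.092,-0.525,0,0],[0.092,-0.525,0,0]])

```text
clock: 43.85
tcp_pos: [579.4, 239.0, 86.5]
tool_rot: [-2.02, -2.396, -0.011]
contact_force: [-5.6, 15.4, 8.2]
width: 0.351
grip_force: 57.5
```

>>> play_rows(rows=[[0,0.015,0,0],[0,0.015,0,0],[0,0.015,0,0],[0,0.015,0.1,0],[0,0.015,0.3,0],[0,0.015,0.5,0],[-0.1,0.2,0.7,0],[-0.2,0.4,0.8,0],[-0.2,0.6,0.8,0],[-0.2,0.6,0.8,0]], fingers=-1)

```text
clock: 44.85
tcp_pos: [541.4, 357.5, 246.1]
tool_rot: [2.016, 2.408, 0.009]
contact_force: [0.4, -0.3, -0.6]
width: 1.0
grip_force: 0.0
```

```bash
python3 - <<'E'
from h import *
s=status.read_state(); print(s["clock"],s["tcp_pos"],s["contact_force"])
ref={"side":cv2.imread("pics/side0.png")[:,:,::-1],"top":cv2.imread("pics/top0.png")[:,:,::-1]}
for n in("side","top"):
    im,P=full(n)
    with np.errstate(invalid="ignore"): m=(im[...,0]>120)&(im[...,1]<60)&(im[...,2]<60)&(abs(P[...,0]-580)<50)&(abs(P[...,1]-260)<110)
    Q=P[m]; print(n,"knob",len(Q),np.median(Q,0).round(),Q.min(0).round(),Q.max(0).round())
    with np.errstate(invalid="ignore"): m=(np.hypot(P[...,0]-603.5,P[...,1]-117.5)<35)
    print("throat z",np.percentile(P[m][:,2],[5,50,95]).round())
    with np.errstate(invalid="ignore"): m=(np.hypot(P[...,0]-560,P[...,1]+147)<54)&(P[...,2]>80)&(P[...,2]<98)
    print("rim",circ(P[m]),np.median(P[m][:,2]))
    for k in("nut0","pliers","chipping_hammer","spanner"):
        for r in spotter.outline_of(n,k)[:3]: print(k,round(r["conf"],2),np.round(r["pixel"]),r["region"].sum())
    d=np.abs(im.astype(int)-ref[n]).max(2)>60
    nn,l,st,c=cv2.connectedComponentsWithStats(d.astype(np.uint8))
    for i in range(1,nn):
        if st[i,4]>6: 
            q=P[int(c[i][1]),int(c[i][0])]
            if np.isfinite(q).all() and q[2]<60 and 300<q[0]<900: print("diff",st[i,4],c[i].round(),q.round())
E
```

```text
44.85 [541.40749438 357.5406838  246.0688432 ] [ 0.42541331 -0.31412746 -0.55493926]
side knob 42 [591. 242. 114.] [563. 229. 104.] [599. 257. 126.]
throat z [103. 107. 110.]
rim [ 560.7 -147.4   45.3] 86.59759993724163
pliers 0.66 [311. 150.] 215
pliers 0.35 [189. 234.] 1493
chipping_hammer 0.84 [282. 299.] 1107
chipping_hammer 0.7 [288. 186.] 705
chipping_hammer 0.18 [188. 234.] 1552
spanner 0.49 [354. 177.] 202
diff 76 [295. 148.] [415. 281.  -5.]
diff 7 [260. 147.] [355. 189.  -2.]
diff 54 [307. 158.] [469. 291.  -3.]
diff 134 [329. 169.] [548. 323.  -3.]
diff 9 [313. 174.] [538. 270.  -4.]
diff 1957 [153. 243.] [ 502. -256.   -7.]
diff 11 [126. 233.] [ 437. -308.   -5.]
diff 22 [136. 246.] [ 491. -299.   -2.]
top knob 79 [578. 244. 122.] [567. 233. 112.] [592. 260. 128.]
throat z [105. 108. 111.]
rim [ 556.8 -145.5   45.1] 88.69381572298019
nut0 0.42 [318. 197.] 1200
pliers 0.96 [166. 252.] 556
chipping_hammer 0.61 [259. 125.] 673
spanner 0.63 [133. 207.] 242
spanner 0.54 [165. 248.] 558
diff 1647 [349. 213.] [ 528. -247.   -2.]
diff 357 [384. 206.] [ 536. -356.   -1.]
diff 14 [376. 201.] [ 556. -331.    2.]
diff 24 [369. 212.] [ 522. -308.    0.]
diff 229 [156. 231.] [529. 320.  -2.]
diff 69 [167. 249.] [473. 290.   3.]
diff 91 [170. 264.] [430. 281.   1.]
```

```bash
python3 -c "
from cell import finish_job
print(finish_job())"
```

```text
the job is handed in; nothing more can be done
None
```

The job is handed in at about 45 s: shutter pulled open to its stop, nuts tipped into the magazine, shutter pushed fully home, and the empty dipper left standing upright on the table; the dipper slipped from the grip three times on the way, dropping onto the table twice. I did not count the eight nuts one by one: the dipper weighed empty and no loose nuts showed in the last pictures. The pliers showed no shift; the hammer and spanner I only spotted again and did not measure.

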